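# Lock a spring nut into the sloping strut

### The arm

A 6-joint arm with a two-finger parallel gripper is mounted at the origin on a cart in front of the work surface, level with it; the furniture and walls round the work are solid. World frame = base frame: x ahead of the robot, y to its left, z up, the work surface at z = 0. Lengths are in mm, angles in rad, forces in N, time in s.
With the tool pointing down it reaches from about 300 to 875 mm from the base axis. Payload 4.2 kg.
Tool frame: the origin (TCP) lies at the very end of the fingers, on their centre line; the grasp point (between the pads) lies 19 mm behind it; z points along the fingers, x is the direction in which the jaws open and shut, and the axes are right-handed (so a half turn about z gives the same grasp; the last joint's range is limited). The gripper opens to 85 mm and grips with 20 to 120 N. Pads are 22 mm wide; open, the fingers measure 114 mm over their backs; the gripper's body (76 mm by 85 mm) begins 54 mm behind the grasp point. The pads swing forward as they close: fully open they stand 13 mm farther back than shut.
Start: joints at [1.161, 0.32, 1.565, -0, 1.257, -0.02], TCP at [218.505, 531.881, 231.338] pointing down, gripper open.
Joint ranges: [-3.11, 3.11], [-0.84, 2.01], [0.21, 2.61], [-1.34, 4.49], [0.05, 2.63], [-2.56, 2.56]. Speed limits (rad/s): [2.57, 2.57, 3.14, 3.14, 3.14, 3.14].

### API

Orientations are given as a unit quaternion [x, y, z, w].
In Python, from workcell import manip gives the robot as it stands.
- The arm moves only by the tool servo_tool, never from a script. Its arguments are lists of equal length, an entry for each row: "turn": the turn, a rotation vector about the world's x, y, z in degrees, a list of three; "dp": the shift along the world's x, y, z in m, a list of three; "claw": the finger opening in m, from 0 to 0.0854. A call has 1 to 5 rows; each row is the pose to reach, as a shift and turn from the pose commanded when the call began; what a row does not reach only later rows make up. A row lasts 1/8 s, in which the tool goes at most 62.5 mm and 10.7 degrees, less where a joint would pass 70% of its speed; a pose out of reach is approached as far as the arm can. A call with a gripper value outside its range is refused whole. The fingers move at their own pace and stop on an object; "newtons" is the grip in N (left out, the last holds). Time passes only in rows, so rows that repeat a pose let the fingers close. It gives the time, the measured TCP pose, the force and the opening at its end, in the units of the state.
- manip.read_state(): the state, without advancing time (a new reading comes with each control period).
- manip.camera(name): name is "scene" or "side" or "wrist"; returns a dict with "img" (480x640x3 uint8, blue, green, red), "intrinsics" (3x3 intrinsics, pixels), "xyz" and "orientation" of the camera in the world. Camera axes: x right, y up, looking along -z (the intrinsics and any distortion apply to the point x, -y, -z); pixel columns grow to the right and rows downward; lengths in mm; the calibration is good to about 2 mm. A picture is of the moment at which its call begins. There is no depth.
- manip.close_job(): hands the job in, once; it reports no verdict.
Trained networks look in the newest picture that a camera, given by its name, has taken for a name from the list of things; names that differ only in an ending like _2 or _b are one class to them, and where a whole thing is asked for, a point or a joint stands for the part that bears it (a point fixed in the world has none). Each returns a list of dicts, best first, with "confidence" (0 to 1); they miss things now and then, are a little off and sometimes report something else, mostly with a low value. They report only what shows in the picture. A call takes as long as a camera call.
- manip.silhouettes(camera, label): "mask" (480x640 bool, what is visible of it).
- manip.tip_of(camera, label): "xyz" ([x, y, z] in mm, in world coordinates, good to about 4 mm: a listed point, or the origin of a listed thing).
The state is a dict: "t": time; "q": joint angles; "dq": joint speeds; "joint_efforts": joint torques, N m; "ee_pos": TCP position; "tool_rot": TCP orientation; "contact_force": force on the tool from outside, world axes, zero at the start; "wrist_torque": the same for the moment, N m; "finger_gap": finger opening in mm.
Only numpy, scipy, OpenCV 4.12 (cv2) and the standard library are available. Lean on these libraries where they do the work, as an engineer would, in place of code of your own. Each camera call takes 0.05 s, during which the arm holds its last target.

### The job

Pull the grey tilt-out bin forward by its bar handle as far as it goes, and take out the spring nut that stands in it. Put the nut's head lengthwise through the open middle part of the slot in the sloping strut, press it in against its spring until the head is below the lips, turn it a quarter turn and let it spring back, so that it stays caught crosswise under both lips, square to the strut's face and let go. Leave the two bottles and the tape roll where they stand.

Things in the scene. Friction and masses are not known exactly. Their poses are not given: they have to be found in the camera images.
- bin (a joint): tilt angle (rad) of the grey plastic bin about its bottom front edge: 0 closed and upright, 0.52 tilted fully forward against its stop. A stiff hinge (about 0.3 N m): it stays where it is left and needs some 5 N at the handle.
- bin_pivot (a point): the bin's hinge axis at mid-width, 15 mm above the worktop; turns with the bin: z up along the bin's front wall, x from front wall to back wall, y along the hinge (to the left seen from the robot). Bin: 74 mm deep, 128 mm wide, front wall 85 mm high, back and side walls 55 mm.
- roof_edge (a point): middle of the front edge of the roof of the fixed grey sheet-metal housing in which the bin hangs, at its top (126 mm above the worktop), 23 mm behind the closed bin's front; axes as the closed bin's. Housing 142 mm wide; it ends 62 mm behind this point. The roof covers the closed bin.
- bin_handle (a point): middle of the bin's steel bar handle: a round horizontal bar 11 mm thick, 80 mm long on two posts 68 mm apart along the bin's y, 35 mm in front of the front wall, 75 mm above the pivot; axes as bin_pivot. It moves in an arc of 83 mm radius about bin_pivot.
- bin_pocket (a point): middle of the mouth of the pocket in which the nut stands head down, 30 mm above and 37 mm behind the pivot, at mid-width; axes as bin_pivot. Pocket 37 mm (x) x 20 mm (y), 10.5 mm deep, with a 12 mm hole for the foot below. The nut's x and z axes lie along the pocket's, so it leans toward the robot with the bin; draw it out along z.
- nut_tab (a point): centre of the black grip tab of the spring nut: 32 mm (nut's x) x 14 mm (y) x 28 mm (z); grip it across the 14 mm. z points from the nut's head up to the tab. From the tab down: steel shank 12 mm thick, 24 mm long; hammer head 10 mm high; sprung foot 14 mm. In the bin it is 37.5 mm above bin_pocket. The nut weighs about 85 g.
- nut_head (a point): middle of the top of the nut's hammer head, 38 mm below nut_tab; axes as nut_tab. The head is 35 mm (x, along the tab's broad faces) x 18 mm (y) x 10 mm; two grooves across its top, along y, 8.5 to 14.5 mm either side of the axis, 4 mm deep, take the strut's lips when it is caught.
- nut_foot (a joint): how far (m) the nut's sprung foot is pushed up into the head: 0 free (foot, 10 mm thick, stands 14 mm out below the head), 0.010 fully in. The spring takes 2.5 N to start and 7.5 N fully in.
- slot_mouth (a point): middle of the open part of the slot at the level of the strut's face. z: outward normal of the face, leaning 30 degrees from vertical toward the robot; y along the slot (left seen from the robot); x up the slope. Plain aluminium strut, 45 mm wide, 170 mm long, fixed on a dark steel stand. Slot 20 mm wide, open 45 mm either side of this point; grey strips cover the rest.
- slot_floor (a point): point on the floor inside the strut, 26 mm straight below slot_mouth; axes as slot_mouth. The channel is 40 mm wide inside. The lips are turned in, 3 mm thick, and end 8 mm below the face. The nut can turn while the top of its head is 9 to 12 mm below the face (at 12 its foot is fully in and it feels firm). Caught, the top of its head stands about 4 mm below the face.
- nut: the spring nut; origin on its axis at the underside of its hammer head, 48 mm below nut_tab; axes as nut_tab
- ipa_bottle: bystander: white plastic bottle, 53 mm thick, 134 mm tall; origin at the centre of its underside
- kapton_roll: bystander: flat amber tape roll lying down, 64 mm wide, 12 mm high; origin at the centre of its underside
- dropper_bottle: bystander: small dropper bottle, 35 mm thick, 104 mm tall; origin at the centre of its underside

How it is judged (in metres and radians):
On the way, in this order (a step that is already met when the one before it is completed fails the run):
1. the bin is tilted well forward (value of joint bin above 0.4 rad), for 0.2 s.
2. the nut's head is through the slot and pressed in below the lips (x of nut_head in the frame of slot_mouth between -0.006 and 0.006 m and y of nut_head in the frame of slot_mouth between -0.045 and 0.045 m and z of nut_head in the frame of slot_mouth between -0.017 and -0.008 m), for 0.1 s.
At the end, for the whole second after the job is handed in: Nut head in the open part of the slot, axis within 6 mm of its centre line, turned at least 72 degrees from the slot, axis within 8 degrees of the strut's normal, top of the head 1.5 to 6.5 mm below the face (lips in its grooves), at rest and released (x of nut_head in the frame of slot_mouth between -0.006 and 0.006 m and y of nut_head in the frame of slot_mouth between -0.045 and 0.045 m and z of nut_head in the frame of slot_mouth between -0.0065 and -0.0015 m and angle between the x axis of nut_tab and the y axis of slot_mouth, either way round above 1.25 rad and angle between the z axis of nut_tab and the z axis of slot_mouth, either way round below 0.14 rad and linear speed of nut below 0.02 m/s and angular speed of nut below 0.2 rad/s); the robot touches nothing.
It fails at once if a bystander was shifted by more than 25 mm or knocked over (distance of any of ipa_bottle, kapton_roll, dropper_bottle from where it was at the start of the episode above 0.025 m or angle between any of ipa_bottle, kapton_roll, dropper_bottle's own z axis and vertical above 0.5 rad).
It also fails if it takes over 58 s, if anything falls off the work surface, if the arm or the gripper's body presses on something with over 40 N, if the wrist force passes 120 N, or if a joint passes its speed limit or range.

## Working session

There is one attempt and no reset: what is moved stays moved. The work goes in short steps, Python scripts to look and compute and a tool call to move; the robot and the scene stay as the last step left them, time stands still between calls to the robot, and variables do not carry over. Pictures are saved under pics/ and viewed, and the job is handed in when it is done.

Besides the shell and the picture viewer there is one more tool, called after "Call:" in YAML: its name, and indented under it one key for each argument. servo_tool: Moves the arm, as the interface text tells. Its arguments: {"type":"object","properties":{"turn":{"type":"array","items":{"type":"array","items":{"type":"number"}}},"dp":{"type":"array","items":{"type":"array","items":{"type":"number"}}},"claw":{"type":"array","items":{"type":"number"}},"newtons":{"type":"number"}},"required":["turn","dp","claw"]}

```bash
mkdir -p pics; ls
python3 - <<'E'
from workcell import manip
import cv2
s=manip.read_state();print(s)
for n in ["scene","side","wrist"]:
    c=manip.camera(n);cv2.imwrite(f"pics/{n}0.png",c["img"]);print(n,c["xyz"],c["orientation"],c["intrinsics"])
    for l in ["bin_pivot","roof_edge","bin_handle","bin_pocket","nut_tab","slot_mouth","slot_floor","ipa_bottle","kapton_roll","dropper_bottle"]:
        try:
            r=manip.tip_of(n,l);print(l,[( [round(v,1) for v in d["xyz"]],round(d["confidence"],2)) for d in r[:2]])
        except Exception as e: print(l,e)
print(manip.read_state()["t"])
E
```

```text
pics
{'t': 0.0, 'q': array([ 1.16101424e+00,  3.20279923e-01,  1.56568372e+00, -2.46131497e-05,
        1.25740459e+00, -1.99787311e-02]), 'dq': array([ 2.13970946e-04, -2.54715038e-04,  1.75078794e-04, -5.20704103e-04,
        7.48005436e-04,  2.43241174e-05]), 'joint_efforts': array([ 2.35642670e-03, -4.15495741e+01, -2.34163839e+01,  6.42835903e-05,
        8.05807969e-03,  4.75068433e-06]), 'ee_pos': array([218.30600466, 531.42433519, 230.48732498]), 'tool_rot': array([ 8.30661907e-01,  5.56776444e-01, -7.40860791e-04,  4.89316063e-04]), 'contact_force': array([-0.072418  ,  0.8237613 ,  0.61487805]), 'wrist_torque': array([-0.01013148, -0.07035395,  0.02479305]), 'finger_gap': 85.77077317986009}
scene [ -19.00601933 -708.98358275 1089.21384664] [ 0.34366341 -0.12645861 -0.32829448  0.87070455] [[607.87041438   0.         326.1579027 ]
 [  0.         607.87041438 240.98874898]
 [  0.           0.           1.        ]]
bin_pivot [([586.8, -204.9, 12.4], 0.91)]
roof_edge [([605.8, -214.7, 127.1], 0.75)]
bin_handle [([552.8, -204.7, 89.0], 0.57)]
bin_pocket [([619.2, -212.7, 44.8],
[... 730 characters left out ...]
8, 45.7], 0.69)]
nut_tab [([618.5, -213.7, 81.0], 0.84), ([623.1, -213.2, 34.1], 0.52)]
slot_mouth []
slot_floor [([658.2, 67.2, 41.4], 0.66)]
ipa_bottle [([764.3, -72.2, 2.8], 0.69)]
kapton_roll [([383.3, 196.0, -2.6], 0.82), ([766.1, -72.9, 2.2], 0.28)]
dropper_bottle [([659.1, 70.4, 42.3], 0.74), ([769.4, -159.5, -2.3], 0.56)]
wrist [147.75158807 560.4066655  375.35105413] [-0.12702754 -0.08478353  0.55083981  0.8205189 ] [[430.07278676   0.         323.56703074]
 [  0.         430.07278676 237.14721623]
 [  0.           0.           1.        ]]
bin_pivot []
roof_edge []
bin_handle []
bin_pocket []
nut_tab []
slot_mouth []
slot_floor []
ipa_bottle []
kapton_roll []
dropper_bottle []
1.65
```

View pictures.

View pics/scene0.png

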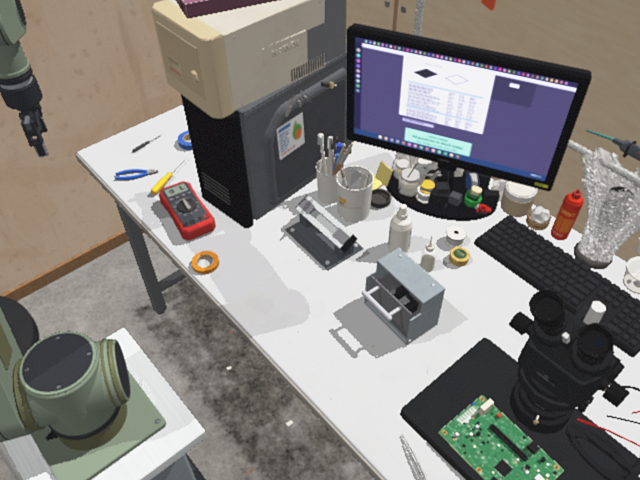

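View pics/side0.png

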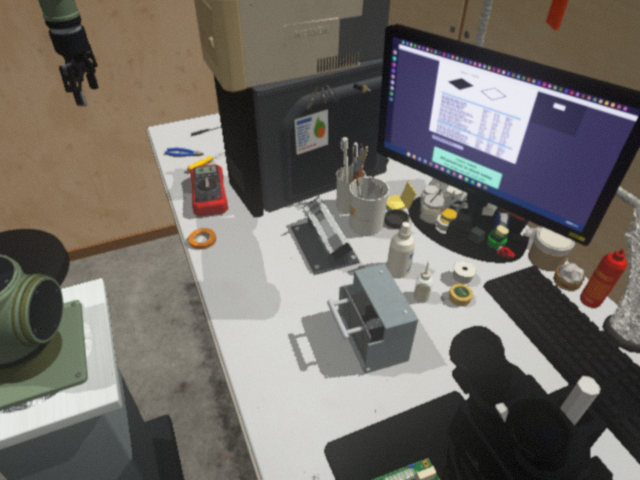

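Run:
```python
import cv2,numpy as np
a=cv2.imread("pics/scene0.png");b=cv2.imread("pics/side0.png")
A=cv2.resize(a[185:345,275:455],None,fx=4,fy=4,interpolation=cv2.INTER_CUBIC)[:600]
cv2.imwrite("pics/c1.png",cv2.resize(a[235:345,350:455],None,fx=5.4,fy=5.4,interpolation=cv2.INTER_CUBIC))
cv2.imwrite("pics/c2.png",cv2.resize(a[185:275,275:370],None,fx=6,fy=6,interpolation=cv2.INTER_CUBIC))
cv2.imwrite("pics/c3.png",cv2.resize(b[190:380,280:425],None,fx=3.1,fy=3.1,interpolation=cv2.INTER_CUBIC))
```

```text
(no output)
```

View pics/c1.png

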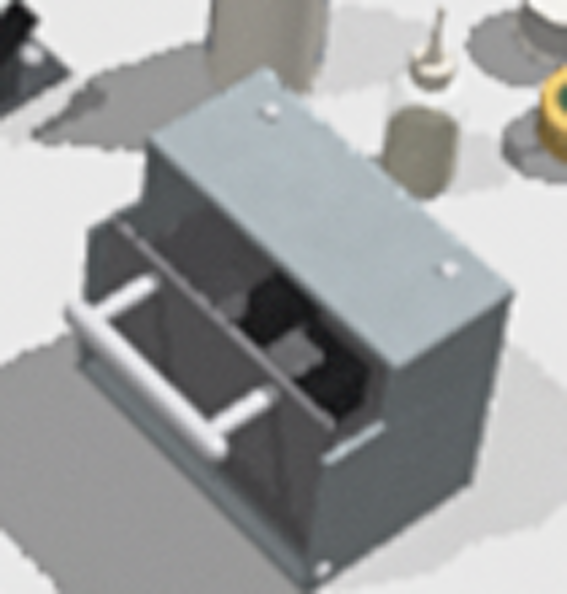

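View pics/c2.png

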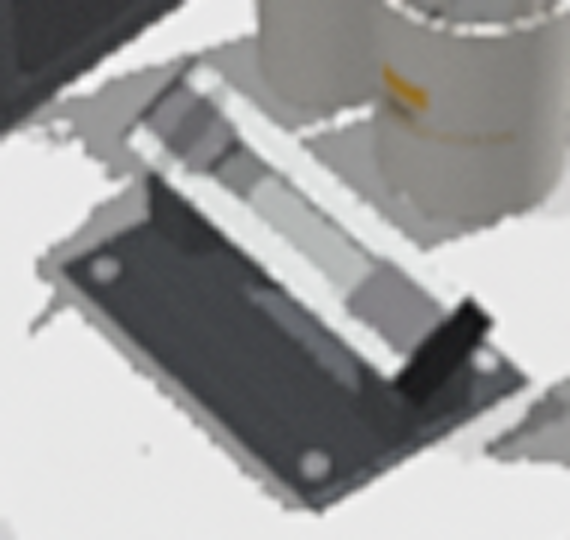

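View pics/c3.png

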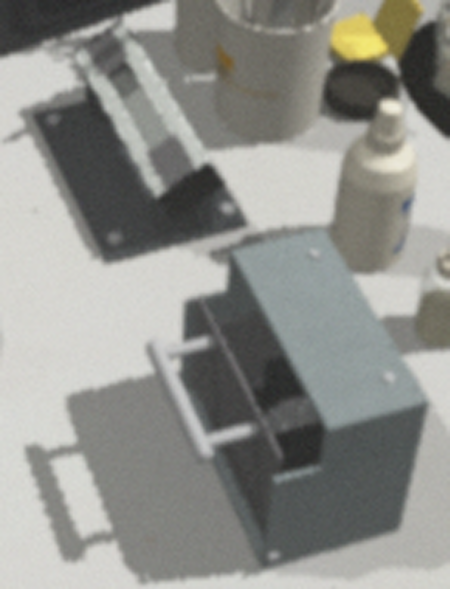

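```bash
cat > h.py <<'E'
import numpy as np,cv2
from scipy.spatial.transform import Rotation as R
CAM={"scene":([-19.006,-708.984,1089.214],[0.34366341,-0.12645861,-0.32829448,0.87070455],607.870,326.158,240.989),
"side":([297.651,-701.295,790.241],[0.39560259,-0.075543,-0.17764547,0.89790531],487.952,309.315,238.099)}
def ray(c,u,v):
    p,q,f,cx,cy=c
    d=R.from_quat(q).apply([(u-cx)/f,-(v-cy)/f,-1]);return np.array(p),d
def onplane(c,u,v,n,p0):
    o,d=ray(c,u,v);n=np.array(n);t=n@(np.array(p0)-o)/(n@d);return o+t*d
def proj(c,P):
    p,q,f,cx,cy=c
    X=R.from_quat(q).inv().apply(np.atleast_2d(P)-np.array(p))
    return np.c_[cx+f*X[:,0]/-X[:,2],cy-f*X[:,1]/-X[:,2]]
def cam(n):
    from workcell import manip
    c=manip.camera(n);K=c["intrinsics"];return (c["xyz"],c["orientation"],K[0,0],K[0,2],K[1,2]),c["img"]
E
python3 - <<'E'
from h import *
S=CAM["scene"];D=CAM["side"]
print("roof scene")
P=[onplane(S,350+x/5.4,235+y/5.4,[0,0,1],[0,0,126]) for x,y in [(150,137),(268,72),(512,293),(398,365)]]
print(np.round(P,1))
Q=[onplane(D,280+x/3.1,190+y/3.1,[0,0,1],[0,0,126]) for x,y in [(232,250),(322,233),(425,403),(325,428)]]
print(np.round(Q,1))
for P in (P,Q):
  P=np.array(P);print((P[0]+P[3])/2, np.degrees(np.arctan2(*( (P[0]-P[3])[[0,1]]))),np.degrees(np.arctan2(*( (P[1]-P[2])[[0,1]]))))
# strut base & face
for yaw in (-10,0,10):
  y=np.radians(yaw);n=[-.5*np.cos(y),-.5*np.sin(y),.866]
  print("yaw",yaw)
  for (a,b) in [((133,138),(400,378)),((205,72),(430,270))]:
    A,B=[onplane(S,275+x/6,185+yy/6,n,[640.4,66.8,63.7]) for x,yy in (a,b)]
    print(A.round(1),B.round(1),np.degrees(np.arctan2(-(A-B)[0],(A-B)[1])))
A,B=[onplane(S,275+x/6,185+yy/6,[0,0,1],[0,0,5]) for x,yy in ((65,262),(318,508))];print("base",A,B,np.degrees(np.arctan2(-(A-B)[0],(A-B)[1])))
A,B=[onplane(D,280+x/3.1,190+yy/3.1,[0,0,1],[0,0,5]) for x,yy in ((30,112),(105,258))];print("base",A,B,np.degrees(np.arctan2(-(A-B)[0],(A-B)[1])))
A,B=[onplane(D,280+x/3.1,190+yy/3.1,n,[640.4,66.8,63.7]) for x,yy in ((83,65),(160,200))];print("side face lower edge",A,B,np.degrees(np.arctan2(-(A-B)[0],(A-B)[1])))
E
```

```text
roof scene
[[ 612.5 -144.3  126. ]
 [ 671.5 -150.8  126. ]
 [ 659.4 -288.8  126. ]
 [ 602.7 -283.5  126. ]]
[[ 613.9 -145.7  126. ]
 [ 671.1 -153.8  126. ]
 [ 660.4 -290.3  126. ]
 [ 601.6 -284.3  126. ]]
[ 607.57575039 -213.89478503  126.        ] 4.011644860357305 5.012824909884061
[ 607.7317686  -214.97936043  126.        ] 5.074801680997502 4.481513763405624
yaw -10
[633.2 152.9  51. ] [619.6 -24.8  61. ] -4.3779600097459275
[667.3 146.9  71. ] [654.9  -2.7  78.9] -4.755852380707701
yaw 0
[629.2 147.7  57.2] [623.8 -20.2  54.1] -1.8329196372413532
[663.3 141.9  76.9] [658.2   0.8  74. ] -2.085919400697773
yaw 10
[625.6 143.   62.9] [627.6 -16.2  48.1] 0.705118811797271
[659.9 137.7  81.9] [661.3   4.   69.3] 0.5760773168171033
base [594.04317096 152.53371412   5.        ] [584.52878244 -17.04068272   5.        ] -3.2113535959821706
base [590.73208083 151.84418026   5.        ] [584.49700353 -16.87852073   5.        ] -2.116378666744779
side face lower edge [625.924091   125.96036322  61.40040522] [626.18554122 -16.94885076  47.22116367] 0.10482163546110729
```

Call:
servo_tool:
  turn:
    - [0,0,-6]
    - [0,0,-12]
    - [0,0,-18]
    - [0,0,-24]
    - [0,0,-30]
  dp:
    - [0.028,-0.054,0]
    - [0.056,-0.108,0]
    - [0.084,-0.162,0]
    - [0.112,-0.216,0]
    - [0.14,-0.27,0]
  claw: [0.06,0.05,0.04,0.03,0.025]
  newtons: 30

```text
t: 2.28
ee_pos: [359.2, 260.2, 231.6]
tool_rot: [0.947, 0.321, 0.001, -0.0]
contact_force: [1.4, 0.8, -0.1]
finger_gap: 25.1
```

Call:
servo_tool:
  turn:
    - [0,0,-6]
    - [0,0,-12]
    - [0,0,-18]
    - [0,0,-24]
    - [0,0,-30]
  dp:
    - [0.026,-0.056,0]
    - [0.052,-0.112,0]
    - [0.078,-0.168,0]
    - [0.104,-0.224,0]
    - [0.13,-0.28,0]
  claw: [0.025,0.025,0.025,0.025,0.025]

```text
t: 2.9
ee_pos: [489.2, -20.1, 231.7]
tool_rot: [0.998, 0.065, 0.001, -0.0]
contact_force: [0.1, 0.7, -0.0]
finger_gap: 24.9
```

Call:
servo_tool:
  turn:
    - [0,0,-4]
    - [0,0,-8]
    - [0,0,-12.2]
    - [0,0,-12.2]
    - [0,0,-12.2]
  dp:
    - [0.02,-0.056,0]
    - [0.04,-0.11,0]
    - [0.056,-0.163,-0.02]
    - [0.0605,-0.188,-0.05]
    - [0.0605,-0.188,-0.06]
  claw: [0.02,0.02,0.02,0.02,0.02]

```text
t: 3.52
ee_pos: [548.1, -207.4, 169.1]
tool_rot: [0.999, -0.041, -0.002, -0.001]
contact_force: [-0.6, 0.7, 0.4]
finger_gap: 19.9
```

Run:
```python
from h import *
from workcell import manip
for n in ["scene","side","wrist"]:
    c,im=cam(n)
    if n!="wrist":
        e=proj(c,[manip.read_state()["ee_pos"]])[0].astype(int)
        x0,y0=e-[70,60]
        im=cv2.resize(im[y0:y0+120,x0:x0+140],None,fx=4,fy=4,interpolation=cv2.INTER_CUBIC)
    else: print(c)
    cv2.imwrite(f"pics/{n}1.png",im)
    for l in ["bin_pivot","roof_edge","bin_handle","bin_pocket","nut_tab","slot_mouth"]:
        if n=="wrist" or l=="bin_handle":
            r=manip.tip_of(n,l);print(n,l,[( [round(v,1) for v in d["xyz"]],round(d["confidence"],2)) for d in r[:2]])
```

```text
scene bin_handle [([548.2, -205.4, 90.9], 0.78)]
side bin_handle [([552.2, -205.6, 92.7], 0.95)]
(array([ 555.70547939, -129.02733721,  316.25943029]), array([-0.15288519,  0.00518759, -0.03799122,  0.98749981]), np.float64(430.0727867566644), np.float64(323.5670307366022), np.float64(237.14721623147372))
wrist bin_pivot [([586.0, -211.9, 17.2], 0.6)]
wrist roof_edge [([601.8, -212.2, 125.8], 0.91)]
wrist bin_handle [([551.6, -208.4, 91.2], 0.61)]
wrist bin_pocket [([587.6, -212.2, 15.7], 0.5)]
wrist nut_tab [([620.5, -216.5, 81.7], 0.81)]
wrist slot_mouth []
```

View pics/wrist1.png

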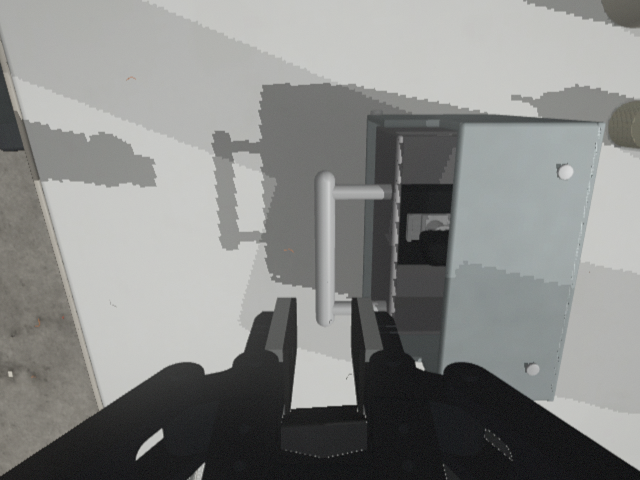

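View pics/side1.png

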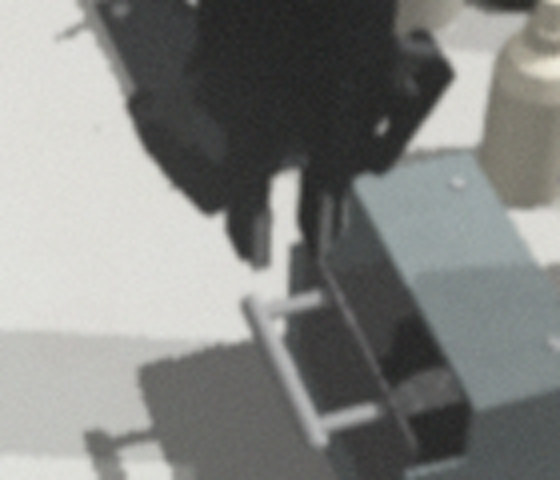

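Run:
```python
from h import *
W=([ 555.705, -129.027,  316.259],[-0.15288519,  0.00518759, -0.03799122,  0.98749981],430.073,323.567,237.147)
f=lambda u,v,z:onplane(W,u,v,[0,0,1],[0,0,z]).round(1)
print(f(325,176,90),f(325,322,90),"roof",f(460,124,126),f(602,124,126),f(552,400,126),f(443,372,126))
print("post",f(375,190,90),f(375,308,90),"wall top",f(399,137,100),f(392,300,100))
print("tab?",f(428,215,95),f(432,248,95))
print(proj(W,[548,-207.4,150]))
```

```text
[ 553.9 -166.9   90. ] [ 547.3 -252.9   90. ] roof [ 613.5 -143.   126. ] [ 674.3 -147.7  126. ] [ 664.7 -288.4  126. ] [ 607.1 -266.7  126. ]
post [ 579.9 -176.4   90. ] [ 577.1 -246.1   90. ] wall top [ 591.7 -148.8  100. ] [ 585.7 -236.7  100. ]
tab? [ 606.9 -191.    95. ] [ 609.  -209.8   95. ]
[[319.07125939 295.61732976]]
```

Call:
servo_tool:
  turn:
    - [0,0,0]
    - [0,0,0]
    - [0,0,0]
  dp:
    - [0.0015,-0.0025,-0.05]
    - [0.0015,-0.0025,-0.095]
    - [0.0015,-0.0025,-0.1]
  claw: [0.02,0.02,0.02]

```text
t: 4.45
ee_pos: [548.4, -207.7, 68.6]
tool_rot: [0.999, -0.039, -0.003, -0.001]
contact_force: [-0.7, 0.4, 0.5]
finger_gap: 20.0
```

Run:
```python
from h import *
from workcell import manip
s=manip.read_state();print(s["ee_pos"],s["contact_force"],R.from_quat(s["tool_rot"]).as_matrix().round(3))
c,im=cam("side");cv2.imwrite("pics/side2.png",cv2.resize(im[240:400,290:440],None,fx=3.7,fy=3.7,interpolation=cv2.INTER_CUBIC))
# arc
x,z=-35,56
for th in (6,12,18,24,30):
    t=np.radians(th);X=x*np.cos(t)-z*np.sin(t)-x;Z=x*np.sin(t)+z*np.cos(t)-z
    print(th,X*.9968,X*-.0802,Z)
```

```text
[ 548.37139614 -207.68542101   68.64437899] [-0.66324296  0.36947775  0.49318056] [[ 0.997 -0.079 -0.006]
 [-0.079 -0.997  0.003]
 [-0.006 -0.002 -1.   ]]
6 -5.643742327979349 0.4540811945264283 -3.96527007374457
12 -10.843410405200995 0.8724333010605133 -8.500643537528461
18 -15.54203558011038 1.2504727663772597 -13.556429890594558
24 -19.688138732040688 1.5840577109848144 -19.07723687966736
30 -23.236294287231495 1.869533308422919 -25.002577388071426
```

View pics/side2.png

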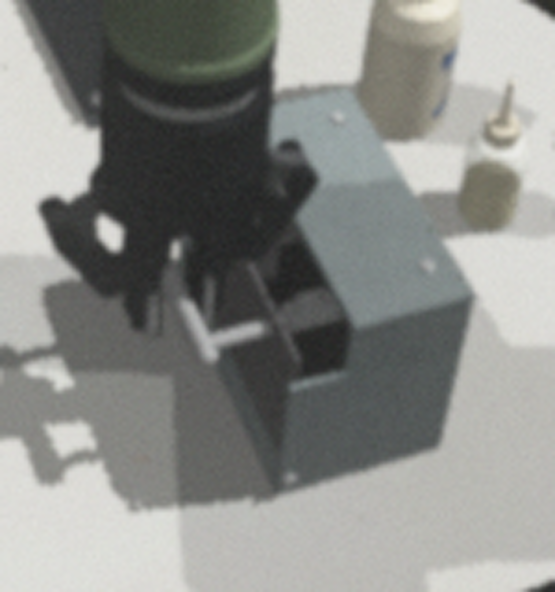

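Call:
servo_tool:
  turn:
    - [-0.48,-6,0]
    - [-0.96,-12,0]
    - [-1.45,-18,0]
    - [-1.93,-24,0]
    - [-2.41,-29.9,0]
  dp:
    - [-0.0095,0.001,-0.004]
    - [-0.016,0.0015,-0.0085]
    - [-0.0212,0.002,-0.0145]
    - [-0.0255,0.002,-0.0205]
    - [-0.03,0.0024,-0.028]
  claw: [0.02,0.02,0.02,0.02,0.02]

```text
t: 5.12
ee_pos: [531.5, -200.3, 53.5]
tool_rot: [0.973, -0.034, 0.23, -0.002]
contact_force: [2.8, -2.0, 3.2]
finger_gap: 20.2
```

Run:
```python
from h import *
from workcell import manip
s=manip.read_state();print(s["ee_pos"],s["contact_force"],R.from_quat(s["tool_rot"]).as_matrix().round(3))
c,im=cam("side");cv2.imwrite("pics/side3.png",cv2.resize(im[240:400,290:440],None,fx=3.7,fy=3.7,interpolation=cv2.INTER_CUBIC))
for l in ["bin_pivot","bin_handle","bin_pocket","nut_tab"]:
    r=manip.tip_of("side",l);print(l,[( [round(v,1) for v in d["xyz"]],round(d["confidence"],2)) for d in r[:2]])
```

```text
[ 531.51639802 -200.25042777   53.53517637] [ 2.79874836 -1.98129598  3.23399138] [[ 0.892 -0.064  0.448]
 [-0.066 -0.998 -0.011]
 [ 0.447 -0.02  -0.894]]
bin_pivot [([582.3, -208.8, 13.3], 0.9)]
bin_handle [([525.8, -204.2, 77.6], 0.74), ([583.2, -208.6, 12.4], 0.35)]
bin_pocket [([606.2, -212.6, 55.0], 0.82), ([643.0, 63.2, 67.0], 0.63)]
nut_tab [([594.1, -214.9, 88.4], 0.87)]
```

View pics/side3.png

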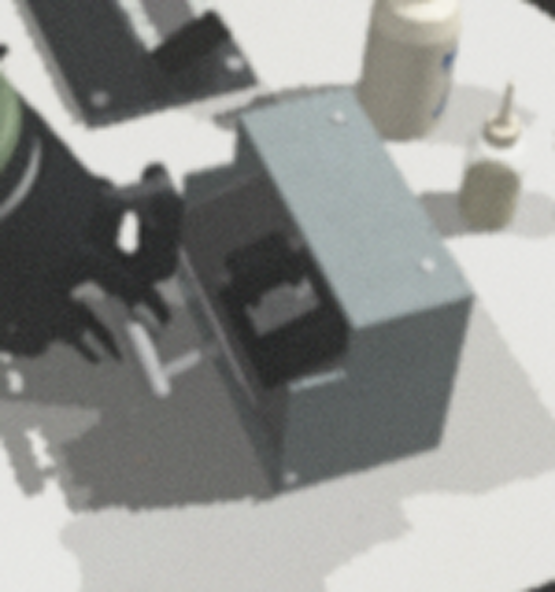

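Call:
servo_tool:
  turn:
    - [0,0,0]
    - [0,-1,0]
    - [0,-1,0]
    - [0,-1,0]
  dp:
    - [0,0,0]
    - [-0.003,0,-0.003]
    - [-0.006,0,-0.006]
    - [-0.006,0,-0.006]
  claw: [0.02,0.02,0.02,0.02]

```text
t: 5.88
ee_pos: [523.6, -198.4, 43.6]
tool_rot: [0.972, -0.033, 0.234, -0.005]
contact_force: [5.4, -1.2, -1.0]
finger_gap: 20.2
```

Run:
```python
from h import *
from workcell import manip
s=manip.read_state();print(s["ee_pos"],s["contact_force"],R.from_quat(s["tool_rot"]).as_matrix().round(3))
c,im=cam("side");cv2.imwrite("pics/side4.png",cv2.resize(im[240:400,290:440],None,fx=3.7,fy=3.7,interpolation=cv2.INTER_CUBIC))
for l in ["bin_pivot","bin_handle","bin_pocket","nut_tab"]:
    r=manip.tip_of("side",l);print(l,[( [round(v,1) for v in d["xyz"]],round(d["confidence"],2)) for d in r[:2]])
```

```text
[ 523.62231353 -198.36749818   43.63698938] [ 5.35604868 -1.24308587 -1.00869827] [[ 0.888 -0.062  0.455]
 [-0.067 -0.998 -0.006]
 [ 0.454 -0.025 -0.891]]
bin_pivot [([580.7, -209.7, 12.3], 0.95)]
bin_handle [([519.5, -203.9, 69.1], 0.74)]
bin_pocket [([601.3, -208.4, 61.0], 0.86)]
nut_tab [([583.1, -213.3, 90.3], 0.62)]
```

View pics/side4.png

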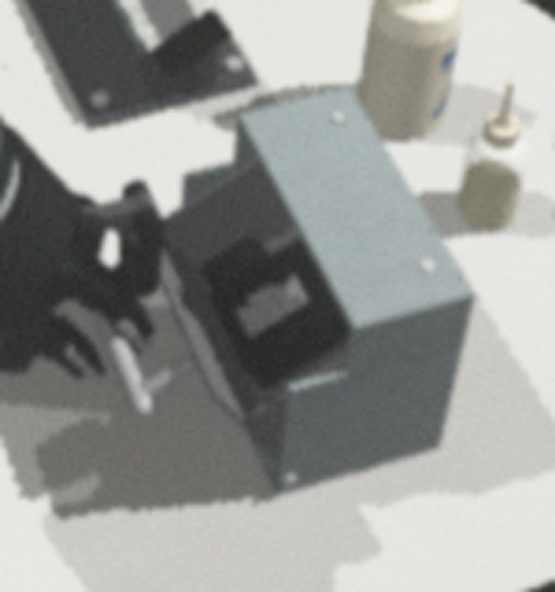

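Run:
```python
from workcell import manip
s=manip.read_state();print(s["q"].round(3),s["dq"].round(3),s["t"])
```

```text
[-0.505  0.38   2.183  0.955  0.266 -1.329] [-0.001  0.001 -0.001 -0.002 -0.001 -0.001] 6.125
```

```bash
cat > kin.py <<'E'
import numpy as np
from scipy.spatial.transform import Rotation as R
def rot(q): return R.from_euler('z',q[0])*R.from_euler('y',q[1]+q[2])*R.from_euler('z',q[3])*R.from_euler('y',q[4])*R.from_euler('z',q[5]+np.pi)
def fk(q,P):
    h,L1,L2,d,a,e=P
    r1=R.from_euler('z',q[0]);
    p=r1.apply([a,0,h])+ (r1*R.from_euler('y',q[1])).apply([e,0,L1])+(r1*R.from_euler('y',q[1]+q[2])).apply([0,0,L2])+rot(q).apply([0,0,d])
    return p
E
python3 - <<'E'
from kin import *
from scipy.optimize import least_squares
from workcell import manip
s=manip.read_state()
q0=np.array([1.16101424,.320279923,1.56568372,0,1.2574,-.0199787]);p0=np.array([218.306,531.424,230.487])
q1=s["q"];p1=s["ee_pos"]
print(rot(q1).as_matrix().round(3));print(R.from_quat(s["tool_rot"]).as_matrix().round(3))
f=lambda P:np.r_[fk(q0,np.r_[P,0,0])-p0,fk(q1,np.r_[P,0,0])-p1]
r=least_squares(f,[300,400,400,250]);print(r.x,r.fun)
g=lambda P:np.r_[fk(q0,P)-p0,fk(q1,P)-p1,(P-[300,400,400,250,0,0])*[.001,.01,.01,.001,.05,.05]]
r=least_squares(g,[300,400,400,250,0,0]);print(r.x,r.fun)
E
```

```text
[[ 0.888 -0.062  0.455]
 [-0.067 -0.998 -0.006]
 [ 0.454 -0.025 -0.891]]
[[ 0.888 -0.062  0.455]
 [-0.067 -0.998 -0.006]
 [ 0.454 -0.025 -0.891]]
[232.25553042 504.7869935  430.60128984 340.86528841] [  7.87558852 -10.71476968   6.54513      1.4337357   -8.39929788
  -6.54513022]
[619.47594564 132.57347495 423.89266627 364.88812259  76.71763391
  55.06245647] [10.01682516 -5.7852717   1.20135432  0.25764267 -1.85595242 -1.20167381
  0.31947595 -2.67426525  0.23892666  0.11488812  3.8358817   2.75312282]
```

Call:
servo_tool:
  turn:
    - [0,0,0]
    - [0,0,0]
    - [0,0,0]
  dp:
    - [-0.004,-0.002,-0.004]
    - [-0.008,-0.004,-0.008]
    - [-0.01,-0.004,-0.01]
  claw: [0.02,0.02,0.02]

```text
t: 6.5
ee_pos: [522.9, -201.2, 41.1]
tool_rot: [0.97, -0.031, 0.242, -0.007]
contact_force: [24.2, 15.2, 29.9]
finger_gap: 20.0
```

Run:
```python
from h import *
from workcell import manip
s=manip.read_state();print(s["q"].round(3),s["ee_pos"],s["contact_force"],R.from_quat(s["tool_rot"]).as_matrix().round(3))
c,im=cam("side");cv2.imwrite("pics/side5.png",cv2.resize(im[240:400,290:440],None,fx=3.7,fy=3.7,interpolation=cv2.INTER_CUBIC))
for l in ["bin_pivot","bin_handle","bin_pocket","nut_tab"]:
    r=manip.tip_of("side",l);print(l,[( [round(v,1) for v in d["xyz"]],round(d["confidence"],2)) for d in r[:2]])
```

```text
[-0.521  0.387  2.194  1.084  0.267 -1.474] [ 522.94116344 -201.21743941   41.12394262] [24.18356988 15.18894465 29.86166991] [[ 0.881 -0.057  0.471]
 [-0.064 -0.998 -0.001]
 [ 0.47  -0.029 -0.882]]
bin_pivot [([580.4, -209.9, 13.9], 0.95)]
bin_handle [([520.0, -204.4, 64.8], 0.7)]
bin_pocket [([601.9, -209.4, 60.2], 0.85)]
nut_tab [([584.1, -214.3, 88.6], 0.83)]
```

View pics/side5.png

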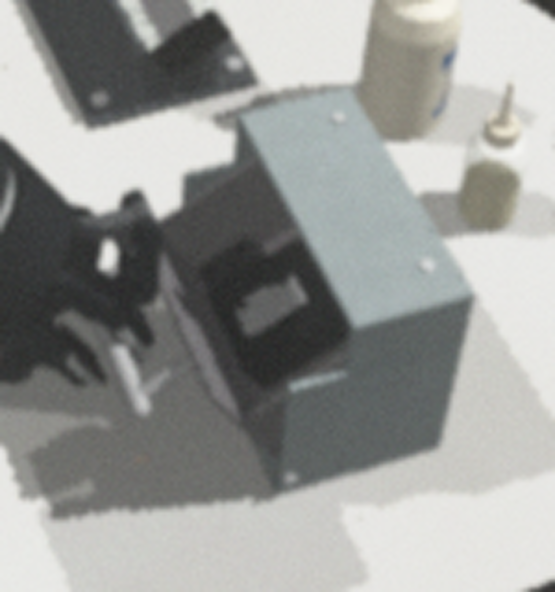

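Call:
servo_tool:
  turn:
    - [0,0,0]
    - [0,0,0]
    - [0,0,0]
    - [0,0,0]
  dp:
    - [0.007,0.001,0.008]
    - [-0.008,0.001,0.036]
    - [-0.022,0.001,0.062]
    - [-0.05,0.001,0.11]
  claw: [0.022,0.022,0.022,0.022]

```text
t: 7.25
ee_pos: [460.6, -199.7, 142.1]
tool_rot: [0.973, -0.033, 0.23, -0.007]
contact_force: [0.7, 0.3, 1.2]
finger_gap: 22.1
```

```bash
cat >> kin.py <<'E'
def fk2(q,P):
    h,L1,L2,d,a,b=P
    r1=R.from_euler('z',q[0])
    return r1.apply([a,b,h])+ (r1*R.from_euler('y',q[1])).apply([0,0,L1])+(r1*R.from_euler('y',q[1]+q[2])).apply([0,0,L2])+rot(q).apply([0,0,d])
E
python3 - <<'E'
from kin import *
from scipy.optimize import least_squares
from workcell import manip
s=manip.read_state()
D=[([1.16101424,.320279923,1.56568372,0,1.2574,-.0199787],[218.306,531.424,230.487]),
([-0.505,.38,2.183,.955,.266,-1.329],[523.622,-198.367,43.637]),
([-0.521,.387,2.194,1.084,.267,-1.474],[522.941,-201.217,41.124]),(s["q"],s["ee_pos"])]
print(s["q"].round(4).tolist(),s["ee_pos"].round(2).tolist(),s["contact_force"])
g=lambda P:np.r_[np.ravel([fk2(q,P)-p for q,p in D]),(P-[300,450,430,250,0,0])*.003]
r=least_squares(g,[300,400,400,250,0,0]);print(r.x,r.fun.round(2))
E
```

```text
[-0.5899, 0.1419, 2.1681, 0.5443, 0.4981, -0.9606] [460.62, -199.73, 142.06] [0.65265102 0.31316604 1.15787878]
[107.13264463 564.21980653 399.04807461 285.54036341  13.67578592
  17.18450184] [-6.9  -1.59  2.94  0.52 -1.74 -0.99  0.45 -2.57 -1.47 -0.32 -2.7  -0.47
 -0.58  0.34 -0.09  0.11  0.04  0.05]
```

```bash
cat >> kin.py <<'E'
P0=[107.1,564.2,399,285.5,13.7,17.2]
lo=np.array([-3.11,-.84,.21,-1.34,.05,-2.56]);hi=np.array([3.11,2.01,2.61,4.49,2.63,2.56])
def ik(p,Rm,seed,P=P0):
    from scipy.optimize import least_squares
    f=lambda q:np.r_[(fk2(q,P)-p)/100,(rot(q)*R.from_matrix(Rm).inv()).as_rotvec()*3]
    r=least_squares(f,np.clip(seed,lo+1e-3,hi-1e-3),bounds=(lo,hi));return r.x,r.cost
def frame(tilt,yaw,jaw):
    """frame F leaning toward -x by tilt(rad), yaw(rad); tool z=-F z; tool x = F x rotated by jaw(deg) about F z"""
    F=R.from_euler('z',yaw)*R.from_euler('y',-tilt)
    return F.as_matrix(),(F*R.from_euler('z',jaw,degrees=True)*R.from_euler('x',np.pi)).as_matrix()
E
python3 - <<'E'
from kin import *
def tst(name,p,tilt,yaw,jaws):
  for j in jaws:
    F,T=frame(tilt,yaw,j)
    pp=np.array(p)
    for up in (0,60):
      for q4 in (0,3.1):
        b=min((ik(pp+F[:,2]*up,T,np.array([np.arctan2(p[1],p[0]),.4,2.1,q4,.3,s])) for s in (-2,-1,0,1,2)),key=lambda x:x[1])
        if b[1]<1e-3: print(name,j,up,b[0].round(2),round(b[1],5))
F,_=frame(.52,np.radians(-4.6),0)
tst("nut",np.array([581.6,-210.4,92])-19*F[:,2],.52,np.radians(-4.6),(90,-90))
F,_=frame(np.pi/6,np.radians(-2.6),0)
tst("strut",np.array([643,66.8,64])+(38-19-4)*F[:,2],np.pi/6,np.radians(-2.6),(0,180,90,-90))
E
```

```text
nut 90 0 [-0.45  0.4   2.03  0.68  0.28 -2.56] 0.0001
nut 90 0 [-0.45  0.4   2.03  0.68  0.28 -2.56] 0.0001
nut 90 60 [-0.48  0.29  2.04  0.54  0.38 -2.43] 0.0
nut 90 60 [-0.48  0.29  2.04  0.54  0.38 -2.43] 0.0
nut -90 0 [-0.45  0.4   2.04  0.71  0.28  0.55] 0.0
nut -90 0 [-0.45  0.4   2.04  0.71  0.28  0.55] 0.0
nut -90 60 [-0.48  0.29  2.04  0.54  0.38  0.71] 0.0
nut -90 60 [-0.48  0.29  2.04  0.54  0.38  0.71] 0.0
strut 0 0 [ 0.11  0.41  2.02 -0.39  0.21  0.52] 0.0
strut 0 0 [ 0.11  0.41  2.02 -0.39  0.21  0.52] 0.0
strut 0 60 [ 0.12  0.29  2.03 -0.27  0.32  0.41] 0.0
strut 0 60 [ 0.12  0.29  2.03 -0.27  0.32  0.41] 0.0
strut 180 0 [ 0.12  0.41  2.02 -0.45  0.21 -2.56] 0.00037
strut 90 0 [ 0.11  0.41  2.02 -0.39  0.21 -1.05] 0.0
strut 90 0 [ 0.11  0.41  2.02 -0.39  0.21 -1.05] 0.0
strut 90 60 [ 0.12  0.29  2.03 -0.27  0.32 -1.16] 0.0
strut 90 60 [ 0.12  0.29  2.03 -0.27  0.32 -1.16] 0.0
strut -90 0 [ 0.11  0.41  2.02 -0.39  0.21  2.09] 0.0
strut -90 0 [ 0.11  0.41  2.02 -0.39  0.21  2.09] 0.0
strut -90 60 [ 0.12  0.29  2.03 -0.27  0.32  1.98] 0.0
strut -90 60 [ 0.12  0.29  2.03 -0.27  0.32  1.98] 0.0
```

```bash
cat > go.py <<'E'
from kin import *
import sys
def delta(p,T,n=1,via=None):
    from workcell import manip
    s=manip.read_state()
    r=(R.from_matrix(T)*R.from_quat(s["tool_rot"]).inv()).as_rotvec(degrees=True)
    d=np.array(p)-s["ee_pos"]
    print("dp mm",d.round(1),"rotvec",r.round(1),"mag",np.linalg.norm(r).round(1))
    return d,r
E
python3 - <<'E'
from go import *
F,T=frame(.52,np.radians(-4.6),-90)
print(F.round(3))
delta(np.array([581.6,-210.4,92])+56*F[:,2],T)
F,T=frame(.52,np.radians(-4.6),-45)
delta(np.array([520,-210.4,160]),T)
E
```

```text
[[ 0.865  0.08  -0.495]
 [-0.07   0.997  0.04 ]
 [ 0.497  0.     0.868]]
dp mm [93.2 -8.4 -1.5] rotvec [ 41.1  -4.3 -80.3] mag 90.3
dp mm [ 59.4 -10.7  17.9] rotvec [ 19.5  -3.9 -40.8] mag 45.4
```

Call:
servo_tool:
  turn:
    - [4.1,-0.4,-8]
    - [8.2,-0.9,-16]
    - [12.3,-1.3,-24]
    - [16.4,-1.7,-32]
    - [20.5,-2.1,-40]
  dp:
    - [0.012,-0.002,0.003]
    - [0.024,-0.004,0.006]
    - [0.036,-0.006,0.01]
    - [0.048,-0.008,0.014]
    - [0.06,-0.01,0.018]
  claw: [0.03,0.04,0.045,0.05,0.05]

```text
t: 7.88
ee_pos: [521.6, -210.2, 160.1]
tool_rot: [0.881, -0.404, 0.226, -0.096]
contact_force: [-0.6, 0.1, 1.0]
finger_gap: 49.8
```

Run:
```python
from go import *
F,T=frame(.52,np.radians(-4.6),-90)
from workcell import manip
print(manip.read_state()["q"].round(2))
delta(np.array([581.6,-210.4,92])+56*F[:,2],T)
```

```text
[-0.53  0.19  2.05  0.5   0.5  -0.07]
dp mm [ 32.2   2.  -19.5] rotvec [ 20.6  -2.4 -39.9] mag 45.0
```

Call:
servo_tool:
  turn:
    - [4.1,-0.5,-8]
    - [8.2,-1,-16]
    - [12.4,-1.4,-24]
    - [16.5,-1.9,-32]
    - [20.6,-2.4,-39.9]
  dp:
    - [0.008,0,0]
    - [0.016,0,-0.002]
    - [0.024,0.001,-0.006]
    - [0.032,0.002,-0.012]
    - [0.032,0.002,-0.0195]
  claw: [0.05,0.05,0.05,0.05,0.05]

```text
t: 8.5
ee_pos: [554.0, -208.1, 140.6]
tool_rot: [-0.656, 0.71, -0.189, 0.172]
contact_force: [-0.5, -0.7, -0.3]
finger_gap: 49.8
```

Run:
```python
from go import *
import h,cv2
F,T=frame(.52,np.radians(-4.6),-90)
from workcell import manip
print(manip.read_state()["q"].round(2))
c,im=h.cam("wrist");cv2.imwrite("pics/wrist6.png",im);print(c)
c2,im=h.cam("side");cv2.imwrite("pics/side6.png",cv2.resize(im[240:400,290:440],None,fx=3.7,fy=3.7,interpolation=cv2.INTER_CUBIC))
for n in ("wrist","side"):
 for l in ["bin_pivot","bin_pocket","nut_tab","roof_edge"]:
    r=manip.tip_of(n,l);print(n,l,[( [round(v,1) for v in d["xyz"]],round(d["confidence"],2)) for d in r[:2]])
delta(np.array([581.6,-210.4,92])+56*F[:,2],T)
np.save("w6.npy",np.array([*c[0],*c[1],*c[2:]]))
```

```text
[-0.48  0.25  2.05  0.51  0.4   0.75]
(array([ 550.98508642, -208.0820642 ,  304.00272448]), array([-0.0701875 ,  0.07903806,  0.73035454, -0.67483994]), np.float64(430.0727867566644), np.float64(323.5670307366022), np.float64(237.14721623147372))
wrist bin_pivot []
wrist bin_pocket []
wrist nut_tab [([580.6, -216.4, 90.7], 0.76)]
wrist roof_edge [([604.9, -209.0, 127.7], 0.91)]
side bin_pivot [([583.2, -207.8, 13.5], 0.61)]
side bin_pocket [([598.7, -209.2, 56.5], 0.88)]
side nut_tab [([580.4, -211.5, 90.2], 0.81), ([604.5, -207.9, 59.0], 0.43)]
side roof_edge [([608.0, -210.7, 127.6], 0.7), ([599.7, -208.4, 60.0], 0.5)]
dp mm [-0.7  1.1 -1.7] rotvec [ 0.4  0.1 -0.2] mag 0.4
```

View pics/wrist6.png

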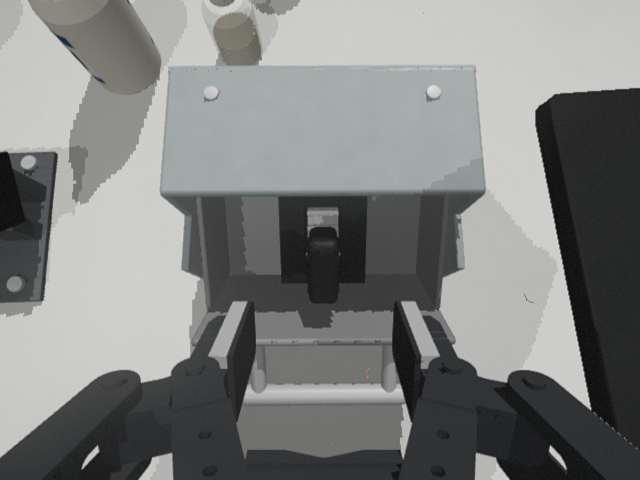

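View pics/side6.png

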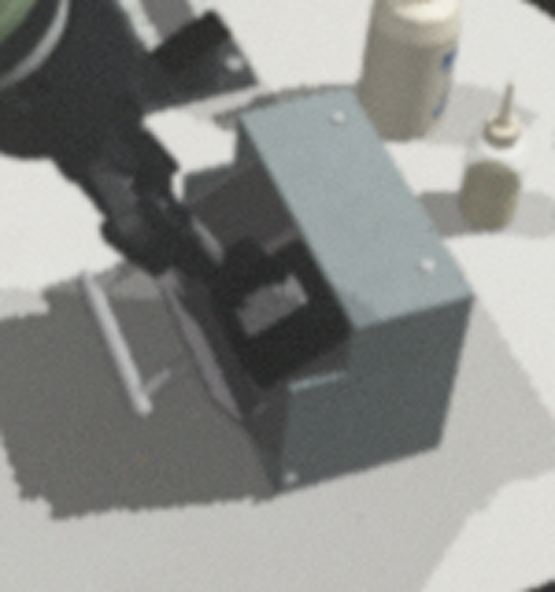

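Run:
```python
from go import *
import h,cv2
w=np.load("w6.npy");c=(w[:3],w[3:7],*w[7:])
F,T=frame(.52,np.radians(-4.6),-90)
im=cv2.imread("pics/wrist6.png")
piv=np.array([583.5,-211,15])
def pt(x,y,z):return piv+F@np.array([x,y,z])
def box(x,y,z,col):
    cs=[pt(a,b,d) for a in x for b in y for d in z];uv=h.proj(c,cs)
    for i in range(8):
        for k in (1,2,4):
            j=i^k
            if j>i: cv2.line(im,tuple(int(v) for v in uv[i]),tuple(int(v) for v in uv[j]),col,1)
box((21,53),(-7,7),(53.5,81.5),(0,255,0))
box((-1,0),(-64,64),(0,85),(0,0,255))
box((-40.5,-29.5),(-40,40),(69.5,80.5),(255,0,0))
box((19.5,54.5),(-9,9),(19.5,29.5),(0,255,255))
cv2.imwrite("pics/w6o.png",im)
```

```text
(no output)
```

View pics/w6o.png

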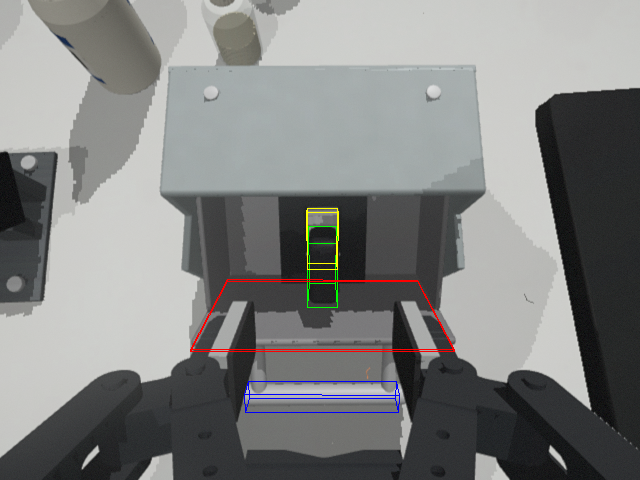

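Call:
servo_tool:
  turn:
    - [0,0,0]
    - [0,0,0]
    - [0,0,0]
    - [0,0,0]
  dp:
    - [0.013,-0.001,-0.021]
    - [0.026,-0.002,-0.043]
    - [0.0375,-0.003,-0.064]
    - [0.0375,-0.003,-0.064]
  claw: [0.045,0.04,0.04,0.04]

```text
t: 9.5
ee_pos: [591.8, -211.8, 76.5]
tool_rot: [-0.657, 0.709, -0.19, 0.172]
contact_force: [1.4, 0.5, 0.4]
finger_gap: 39.8
```

Run:
```python
from go import *
import h,cv2
F,T=frame(.52,np.radians(-4.6),-90)
from workcell import manip
print(manip.read_state()["q"].round(2))
c,im=h.cam("wrist");cv2.imwrite("pics/wrist7.png",im)
for i in range(3): delta([592,-211.6,77.2],T)
```

```text
[-0.45  0.39  2.04  0.7   0.28  0.56]
dp mm [ 0.   0.4 -0.4] rotvec [ 0.4 -0.  -0.1] mag 0.4
dp mm [ 0.   0.4 -0.4] rotvec [ 0.4 -0.  -0.1] mag 0.4
dp mm [ 0.   0.4 -0.4] rotvec [ 0.4 -0.  -0.1] mag 0.4
```

View pics/wrist7.png

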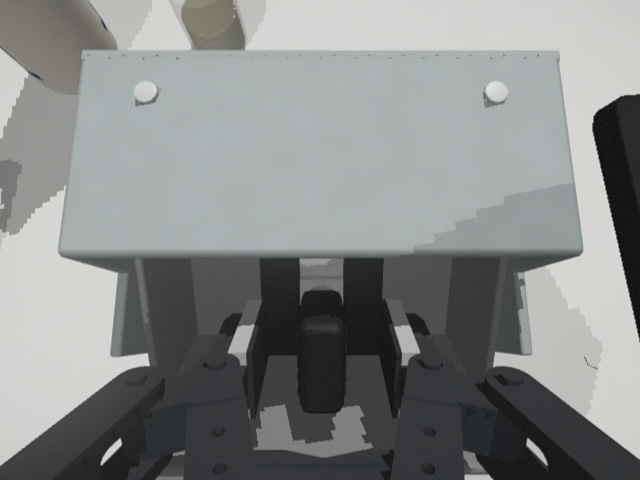

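Call:
servo_tool:
  turn:
    - [0,0,0]
    - [0,0,0]
    - [0,0,0]
    - [0,0,0]
  dp:
    - [0,0,0]
    - [0,0,0]
    - [0,0,0]
    - [0,0,0]
  claw: [0.025,0.01,0.008,0.008]
  newtons: 70

```text
t: 10.05
ee_pos: [592.3, -212.1, 79.1]
tool_rot: [-0.657, 0.709, -0.192, 0.173]
contact_force: [-3.0, 0.7, 6.2]
finger_gap: 12.9
```

Call:
servo_tool:
  turn:
    - [0,0,0]
    - [0,0,0]
    - [0,0,0]
    - [0,0,0]
  dp:
    - [-0.007,0.0005,0.012]
    - [-0.015,0.001,0.026]
    - [-0.023,0.002,0.041]
    - [-0.03,0.0025,0.052]
  claw: [0.008,0.008,0.008,0.008]

```text
t: 10.55
ee_pos: [561.7, -209.7, 130.5]
tool_rot: [-0.657, 0.709, -0.192, 0.173]
contact_force: [-0.0, 0.7, -1.0]
finger_gap: 13.0
```

Run:
```python
from go import *
import h,cv2
F,T=frame(.52,np.radians(-4.6),-90)
from workcell import manip
s=manip.read_state();print(s["contact_force"],s["q"].round(2))
c,im=h.cam("wrist");cv2.imwrite("pics/wrist8.png",im)
c2,im=h.cam("side");cv2.imwrite("pics/side8.png",cv2.resize(im[240:400,290:440],None,fx=3.7,fy=3.7,interpolation=cv2.INTER_CUBIC))
```

```text
[-0.03024441  0.73726623 -1.00424707] [-0.48  0.28  2.05  0.53  0.38  0.72]
```

View pics/wrist8.png

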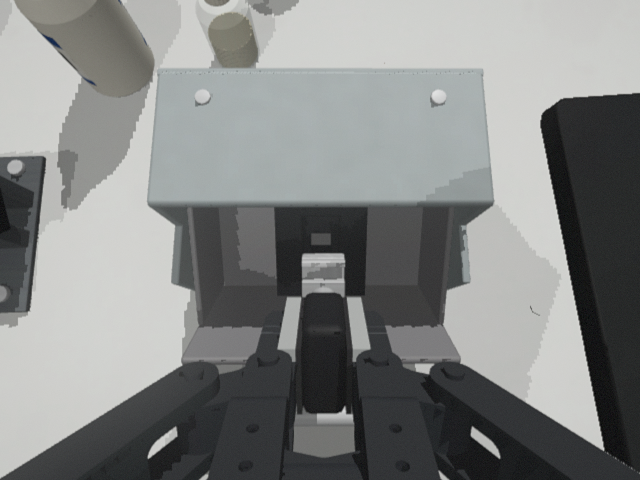

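View pics/side8.png

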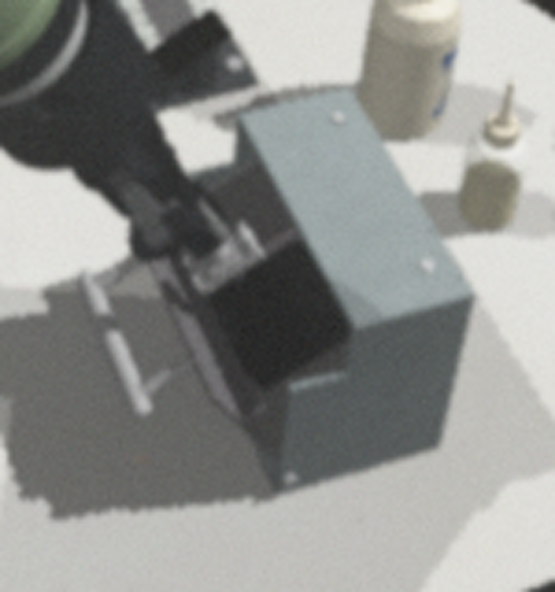

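Call:
servo_tool:
  turn:
    - [0,0,0]
    - [0,0,0]
  dp:
    - [-0.023,0.002,0.04]
    - [-0.035,0.003,0.06]
  claw: [0.008,0.008]

```text
t: 10.9
ee_pos: [526.8, -206.8, 191.0]
tool_rot: [-0.657, 0.709, -0.192, 0.173]
contact_force: [-0.7, -0.0, -0.3]
finger_gap: 13.3
```

Run:
```python
from go import *
import h,cv2
from workcell import manip
s=manip.read_state()
c,im=h.cam("wrist");cv2.imwrite("pics/wrist9.png",im)
s=manip.read_state()
T=R.from_quat(s["tool_rot"]).as_matrix();p=s["ee_pos"];print(p,s["q"].round(3))
np.savez("w9.npz",c=np.array([*c[0],*c[1],*c[2:]]),T=T,p=p)
def draw(k,off,col,im):
    # tool: x jaw(nut y), y nut x, z down
    def box(X,Y,Z,col):
        cs=[p+T@np.array([a,b+off,-k+d]) for a in X for b in Y for d in Z];uv=h.proj(c,cs)
        for i in range(8):
            for kk in (1,2,4):
                j=i^kk
                if j>i: cv2.line(im,tuple(int(v) for v in uv[i]),tuple(int(v) for v in uv[j]),col,1)
    box((-7,7),(-16,16),(-14,14),col)
    box((-9,9),(-17.5,17.5),(38,48),col)
draw(18,0,(0,255,0),im)
im=cv2.resize(im[200:440,200:440],None,fx=2.5,fy=2.5)
cv2.imwrite("pics/w9o.png",im)
```

```text
[ 526.85767024 -207.08609512  193.38433666] [-0.509  0.145  2.028  0.421  0.519  0.818]
```

View pics/w9o.png

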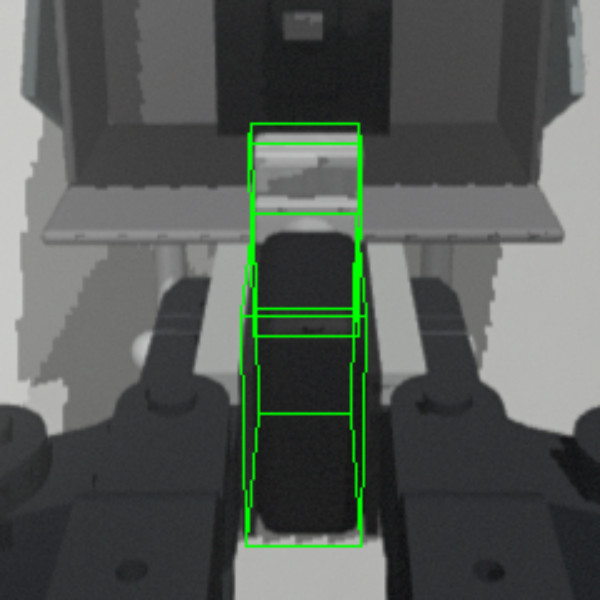

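Run:
```python
from go import *
import h,cv2
z=np.load("w9.npz");c=z["c"];c=(c[:3],c[3:7],*c[7:]);T=z["T"];p=z["p"]
im=cv2.imread("pics/wrist9.png")[230:430,270:380]
im=cv2.convertScaleAbs(im,alpha=1.6,beta=30)
cv2.imwrite("pics/w9z.png",cv2.resize(im,None,fx=3,fy=3,interpolation=cv2.INTER_CUBIC))
for k in (16,18,20):
  for off in (0,2):
    f=lambda a,b,d:((h.proj(c,p+T@np.array([a,b+off,-k+d]))[0]-[270,230])*3).round(0)
    print(k,off,"headtop far",f(0,-17.5,38),"headbot far",f(0,-17.5,48),"tabtop far",f(0,-16,-14),"tabtop near",f(0,16,-14),"tabbot far",f(0,-16,14),"groove",f(0,-14.5,38),f(0,-8.5,38))
```

```text
16 0 headtop far [157.  77.] headbot far [157.  53.] tabtop far [155. 278.] tabtop near [155. 552.] tabbot far [156. 160.] groove [157.  98.] [157. 139.]
16 2 headtop far [157.  91.] headbot far [157.  66.] tabtop far [155. 296.] tabtop near [155. 568.] tabbot far [156. 176.] groove [157. 112.] [157. 153.]
18 0 headtop far [157.  83.] headbot far [157.  58.] tabtop far [154. 288.] tabtop near [155. 566.] tabbot far [156. 167.] groove [157. 104.] [157. 145.]
18 2 headtop far [157.  97.] headbot far [157.  71.] tabtop far [154. 307.] tabtop near [155. 582.] tabbot far [156. 183.] groove [157. 117.] [157. 159.]
20 0 headtop far [157.  88.] headbot far [157.  62.] tabtop far [154. 299.] tabtop near [154. 580.] tabbot far [156. 174.] groove [157. 109.] [157. 151.]
20 2 headtop far [157. 102.] headbot far [157.  76.] tabtop far [154. 318.] tabtop near [154. 596.] tabbot far [156. 190.] groove [157. 123.] [157. 165.]
```

View pics/w9z.png

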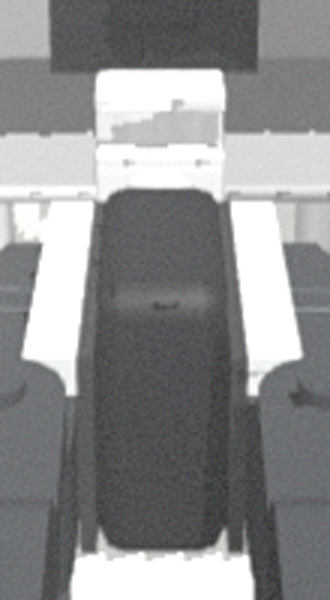

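Run:
```python
from go import *
F,T=frame(np.pi/6,np.radians(-2.6),0);print(F.round(3))
d,r=delta(np.array([643,66.8,64])+90*F[:,2],T)
print((r/10).round(2))
```

```text
[[ 0.865  0.045 -0.499]
 [-0.039  0.999  0.023]
 [ 0.5   -0.     0.866]]
dp mm [ 71.2 275.9 -51.4] rotvec [-44.7   3.2  79.7] mag 91.4
[-4.47  0.32  7.97]
```

Call:
servo_tool:
  turn:
    - [-4.5,0.3,8]
    - [-9,0.6,16]
    - [-13.4,1,24]
    - [-17.9,1.3,32]
    - [-22.4,1.6,40]
  dp:
    - [0.004,0.03,0]
    - [0.008,0.06,0]
    - [0.016,0.09,0]
    - [0.024,0.12,0]
    - [0.032,0.15,0]
  claw: [0.008,0.008,0.008,0.008,0.008]

```text
t: 11.58
ee_pos: [559.2, -55.4, 188.8]
tool_rot: [0.882, -0.393, 0.243, -0.089]
contact_force: [0.1, -0.9, -1.1]
finger_gap: 12.7
```

Run:
```python
from go import *
from workcell import manip
print(manip.read_state()["q"].round(2))
F,T=frame(np.pi/6,np.radians(-2.6),0)
d,r=delta(np.array([643,66.8,64])+90*F[:,2],T)
print((r/5).round(2))
```

```text
[-0.14  0.13  2.06  0.08  0.43  0.63]
dp mm [ 38.8 124.3 -46.9] rotvec [-22.    1.3  39.5] mag 45.3
[-4.41  0.25  7.9 ]
```

Call:
servo_tool:
  turn:
    - [-4.4,0.25,7.9]
    - [-8.8,0.5,15.8]
    - [-13.2,0.8,23.7]
    - [-17.6,1,31.6]
    - [-22,1.3,39.5]
  dp:
    - [0.008,0.027,0]
    - [0.016,0.054,0]
    - [0.024,0.08,-0.01]
    - [0.032,0.105,-0.03]
    - [0.0385,0.1243,-0.046]
  claw: [0.008,0.008,0.008,0.008,0.008]

```text
t: 12.2
ee_pos: [597.5, 69.0, 142.0]
tool_rot: [0.966, -0.022, 0.258, 0.005]
contact_force: [0.2, -0.2, -0.7]
finger_gap: 12.8
```

Call:
servo_tool:
  turn:
    - [0,0,0]
  dp:
    - [0,0,0]
  claw: [0.008]

```text
t: 12.32
ee_pos: [596.9, 68.9, 141.3]
tool_rot: [0.966, -0.024, 0.257, 0.005]
contact_force: [-0.8, 0.2, -0.8]
finger_gap: 12.9
```

```bash
cat > look.py <<'E'
from go import *
import h,cv2,sys
from workcell import manip
tag=sys.argv[1]
out={}
for n in ("wrist","scene","side"):
    c,im=h.cam(n);cv2.imwrite(f"pics/{n}{tag}.png",im);out[n]=np.array([*c[0],*c[1],*c[2:]])
    if n!="wrist":
        e=h.proj(c,[[640,67,70]])[0].astype(int);x0,y0=e-[55,55]
        cv2.imwrite(f"pics/{n}{tag}z.png",cv2.resize(im[y0:y0+100,x0:x0+110],None,fx=6,fy=6,interpolation=cv2.INTER_CUBIC))
    for l in sys.argv[2:]:
        r=manip.tip_of(n,l);print(n,l,[( [round(v,1) for v in d["xyz"]],round(d["confidence"],2)) for d in r[:2]])
s=manip.read_state();print(s["q"].round(3),s["ee_pos"].round(1),s["contact_force"].round(1),s["t"])
np.savez(f"l{tag}.npz",T=R.from_quat(s["tool_rot"]).as_matrix(),p=s["ee_pos"],**out)
F,T=frame(np.pi/6,np.radians(-2.6),0)
delta(np.array([643,66.8,64])+90*F[:,2],T)
E
python3 look.py 10 slot_mouth slot_floor nut_tab nut_head
```

```text
wrist slot_mouth [([642.6, 63.7, 63.1], 0.86)]
wrist slot_floor [([654.8, 66.2, 40.6], 0.87)]
wrist nut_tab [([587.6, 62.0, 154.0], 0.96)]
wrist nut_head [([606.9, 63.3, 117.5], 0.76)]
scene slot_mouth [([642.6, 67.3, 63.6], 0.83)]
scene slot_floor [([655.0, 65.6, 43.1], 0.63), ([764.9, -69.3, 1.7], 0.17)]
scene nut_tab [([590.4, 64.9, 157.7], 0.65)]
scene nut_head [([610.2, 61.9, 129.3], 0.67)]
side slot_mouth [([643.5, 67.3, 62.9], 0.73)]
side slot_floor [([657.4, 67.7, 41.9], 0.78)]
side nut_tab [([588.0, 62.7, 158.2], 0.73)]
side nut_head [([610.6, 65.6, 125.0], 0.74)]
[ 0.143  0.252  2.038 -0.277  0.347  0.43 ] [597.7  67.6 144.2] [-0.6 -0.1 -0. ] 13.075
dp mm [ 0.4  1.2 -2.2] rotvec [-0.2  0.1  0.3] mag 0.4
```

View pics/wrist10.png

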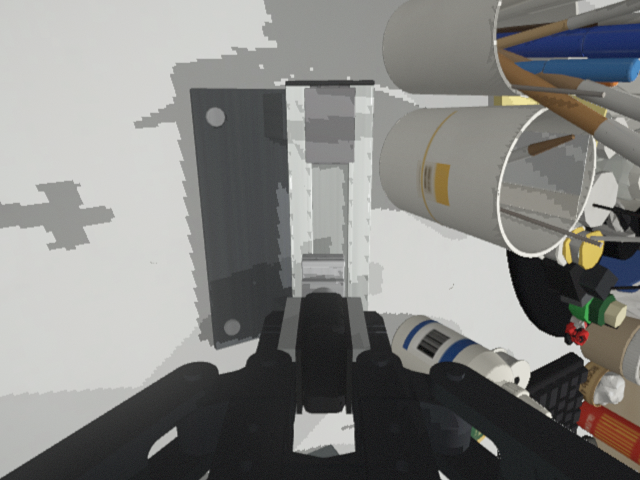

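View pics/scene10z.png

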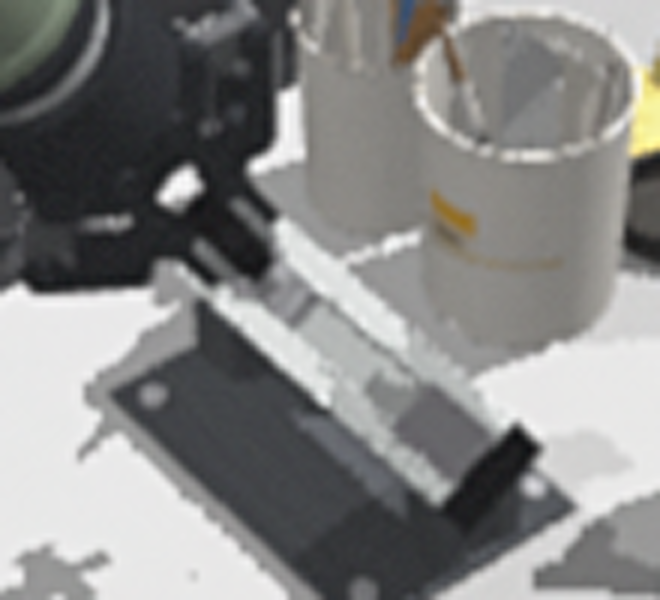

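View pics/side10z.png

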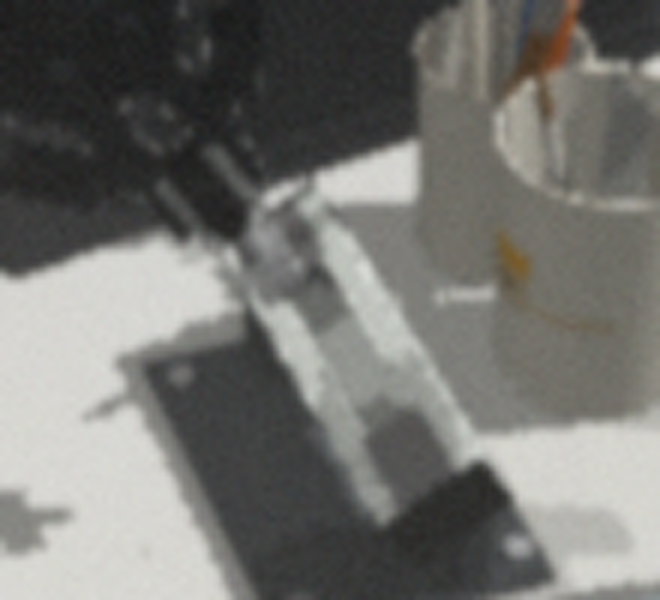

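```bash
cat > ov.py <<'E'
from go import *
import h,cv2,sys
def ov(tag,M,yaw,crop,fx,out,k=18,jaw=True):
    z=np.load(f"l{tag}.npz");w=z["wrist"];c=(w[:3],w[3:7],*w[7:])
    F,_=frame(np.pi/6,np.radians(yaw),0)
    im=cv2.imread(f"pics/wrist{tag}.png")
    x0,y0,x1,y1=crop
    im=cv2.resize(im[y0:y1,x0:x1],None,fx=fx,fy=fx,interpolation=cv2.INTER_CUBIC)
    def L(a,b,col):
        uv=(h.proj(c,[a,b])-[x0,y0])*fx;cv2.line(im,tuple(int(v) for v in uv[0]),tuple(int(v) for v in uv[1]),col,1)
    S=lambda x,y,zz=0:np.array(M)+F@np.array([x,y,zz])
    for x in (-22.5,22.5): L(S(x,-85),S(x,85),(0,0,255))
    for x in (-10,10): L(S(x,-45),S(x,45),(0,160,0))
    for y in (-85,-45,45,85): L(S(-22.5,y),S(22.5,y),(0,0,255))
    T=z["T"];p=z["p"];N=lambda a,b,d:p+T@np.array([a,b,-k+d])
    for d in (38,48):
        q=[N(-9,-17.5,d),N(9,-17.5,d),N(9,17.5,d),N(-9,17.5,d)]
        for i in range(4): L(q[i],q[(i+1)%4],(255,0,0))
    cv2.imwrite(out,im)
    # head in slot frame
    hd=F.T@(N(0,0,38)-np.array(M));print("head in slot",hd.round(1),"axis",(F.T@T).round(3).tolist())
E
python3 -c "
from ov import *
ov('10',[643,66.8,64],-2.6,(180,70,400,300),2.6,'pics/ov10.png')"
```

```text
head in slot [ 0.8 -1.2 72.1] axis [[1.0, -0.006, 0.001], [-0.006, -1.0, 0.001], [0.001, -0.001, -1.0]]
```

View pics/ov10.png

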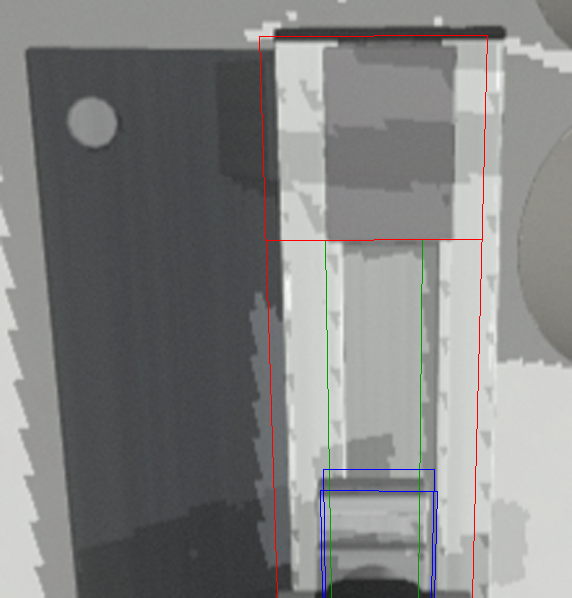

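Call:
servo_tool:
  turn:
    - [0,0,0]
    - [0,0,0]
    - [0,0,0]
    - [0,0,0]
  dp:
    - [0.008,0,-0.011]
    - [0.016,0,-0.022]
    - [0.0228,0.0002,-0.033]
    - [0.0228,0.0002,-0.033]
  claw: [0.008,0.008,0.008,0.008]

```text
t: 13.58
ee_pos: [620.3, 67.7, 109.2]
tool_rot: [0.966, -0.025, 0.258, 0.005]
contact_force: [0.3, 0.7, -0.0]
finger_gap: 13.2
```

```bash
python3 look.py 11 slot_mouth nut_head;python3 -c "
from ov import *
ov('11',[645.8,66.7,65.6],-2.6,(200,20,430,280),2.3,'pics/ov11.png')"
```

```text
wrist slot_mouth []
wrist nut_head [([630.1, 63.9, 88.3], 0.59)]
scene slot_mouth [([642.2, 69.3, 62.6], 0.92)]
scene nut_head [([631.9, 62.1, 93.3], 0.69), ([383.7, 192.2, 4.9], 0.21)]
side slot_mouth [([643.8, 65.9, 65.1], 0.76)]
side nut_head [([633.3, 64.7, 92.4], 0.69), ([584.1, -210.7, 12.4], 0.45)]
[ 0.136  0.328  2.031 -0.331  0.279  0.483] [620.4  67.8 111.5] [ 0.4 -0.3 -1.3] 14.025
dp mm [-22.4   1.   30.5] rotvec [-0.2  0.1  0.3] mag 0.4
head in slot [ 1.   0.  32.4] axis [[1.0, -0.006, 0.001], [-0.006, -1.0, 0.001], [0.001, -0.001, -1.0]]
```

View pics/ov11.png

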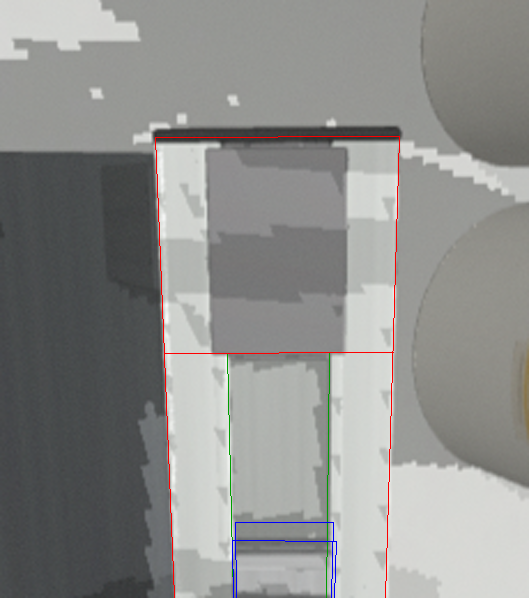

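View pics/scene11z.png

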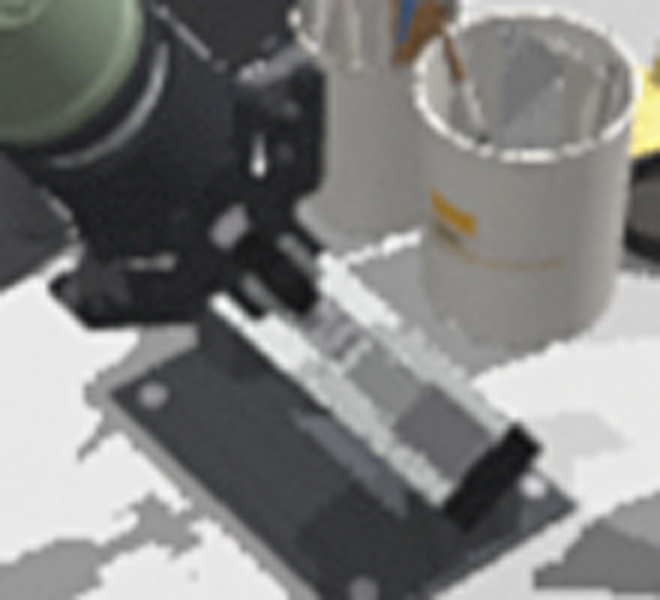

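View pics/side11z.png

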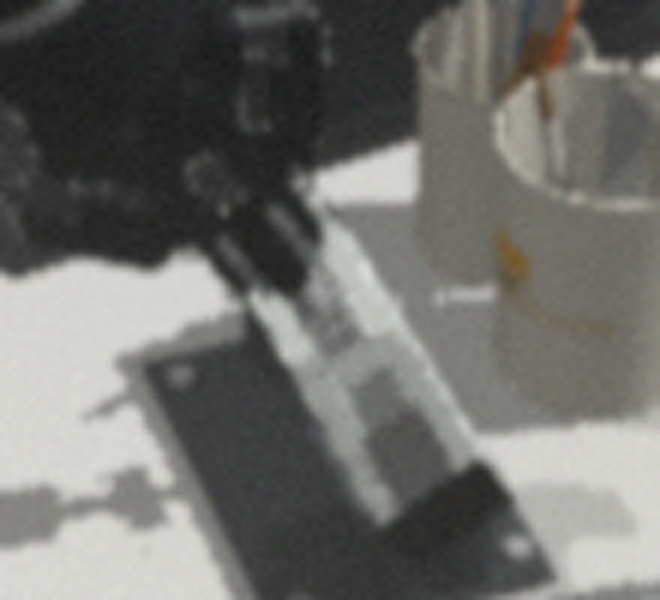

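```bash
python3 -c "
import cv2
im=cv2.imread('pics/wrist11.png')[180:430,260:390]
im=cv2.convertScaleAbs(im,alpha=1.0,beta=0)
cv2.imwrite('pics/w11z.png',cv2.resize(im[:130],None,fx=6,fy=4.6,interpolation=cv2.INTER_CUBIC))
"
```

```text
(no output)
```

View pics/w11z.png

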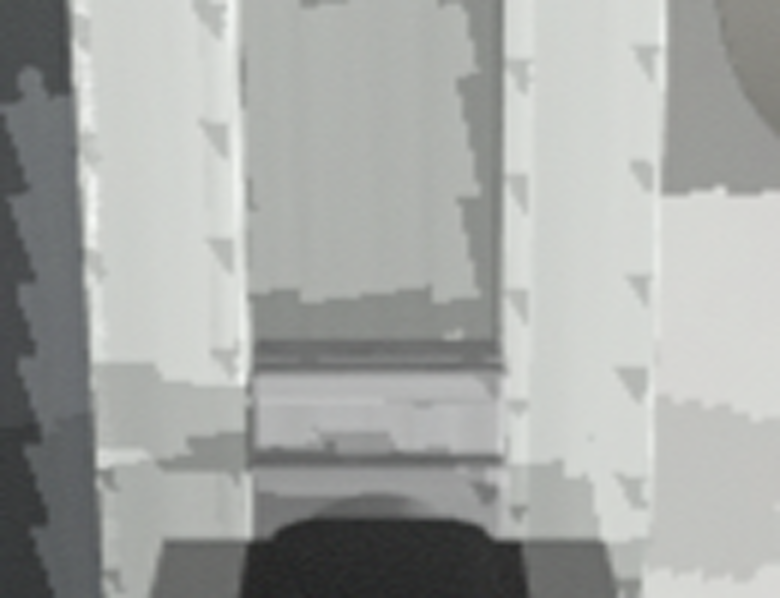

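Call:
servo_tool:
  turn:
    - [-0.25,0,0.4]
    - [-0.25,0,0.4]
    - [-0.25,0,0.4]
    - [-0.25,0,0.4]
  dp:
    - [0.004,-0.0002,-0.0069]
    - [0.008,-0.0004,-0.0139]
    - [0.012,-0.0005,-0.0208]
    - [0.012,-0.0005,-0.0208]
  claw: [0.008,0.008,0.008,0.008]

```text
t: 14.52
ee_pos: [632.4, 67.3, 89.1]
tool_rot: [0.966, -0.021, 0.258, 0.006]
contact_force: [-0.6, 0.9, -1.0]
finger_gap: 12.5
```

```bash
python3 look.py 12;python3 -c "
from ov import *
ov('12',[645.8,66.7,65.6],-2.6,(200,20,430,280),2.3,'pics/ov12.png')
im=cv2.imread('pics/wrist12.png')[180:430,260:390]
cv2.imwrite('pics/w12z.png',cv2.resize(im[:130],None,fx=6,fy=4.6,interpolation=cv2.INTER_CUBIC))
"
```

```text
[ 0.132  0.375  2.028 -0.382  0.238  0.524] [632.   67.2  89.7] [-0.1  0.1 -1.6] 14.675
dp mm [-34.    1.6  52.3] rotvec [ 0.1 -0.  -0.1] mag 0.1
head in slot [ 0.1 -0.1  7.7] axis [[1.0, 0.002, -0.001], [0.002, -1.0, 0.0], [-0.001, -0.0, -1.0]]
```

View pics/w12z.png

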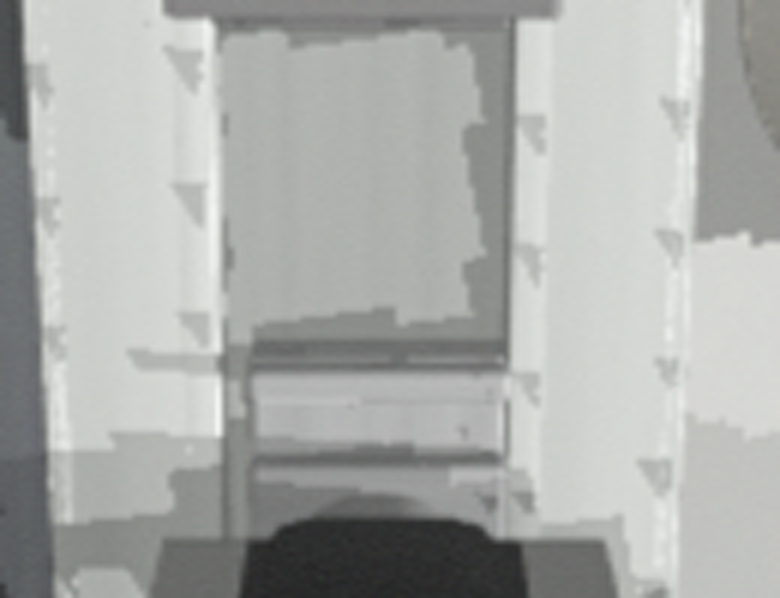

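View pics/side12z.png

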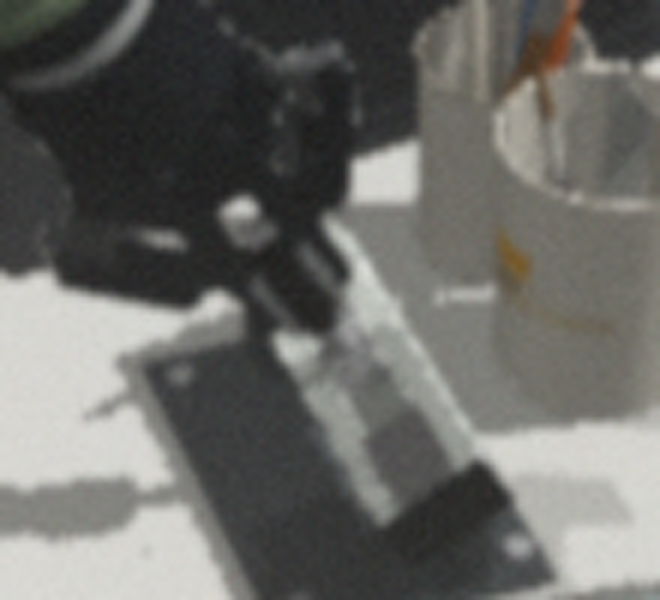

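Call:
servo_tool:
  turn:
    - [0,0,0]
    - [0,0,0]
    - [0,0,0]
  dp:
    - [-0.0006,0,-0.0003]
    - [0.0014,-0.0001,-0.0038]
    - [0.0034,-0.0002,-0.0072]
  claw: [0.008,0.008,0.008]

```text
t: 15.05
ee_pos: [635.8, 67.1, 83.0]
tool_rot: [0.966, -0.021, 0.259, 0.006]
contact_force: [-3.7, -0.1, 1.1]
finger_gap: 13.0
```

```bash
python3 look.py 13;python3 -c "
from ov import *
ov('13',[645.8,66.7,65.6],-2.6,(200,20,430,280),2.3,'pics/ov13.png')
im=cv2.imread('pics/wrist13.png')[180:430,260:390]
cv2.imwrite('pics/w13z.png',cv2.resize(im[:130],None,fx=6,fy=4.6,interpolation=cv2.INTER_CUBIC))
"
```

```text
[ 0.131  0.39   2.028 -0.404  0.224  0.545] [635.9  67.1  82.9] [-3.2 -0.6  1.7] 15.2
dp mm [-37.8   1.7  59. ] rotvec [ 0.   0.  -0.1] mag 0.1
head in slot [ 0.1 -0.   0. ] axis [[1.0, 0.002, 0.001], [0.002, -1.0, 0.0], [0.001, -0.0, -1.0]]
```

View pics/w13z.png

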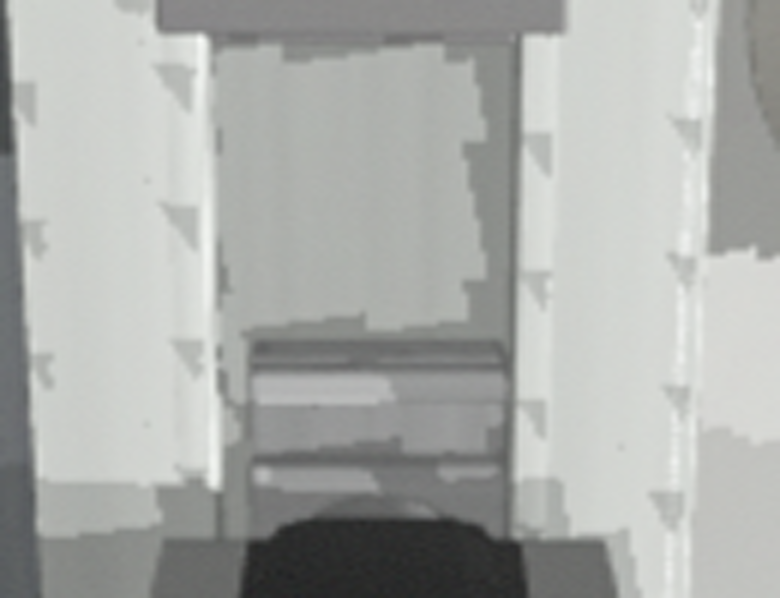

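Call:
servo_tool:
  turn:
    - [0,0,0]
    - [0,0,0]
    - [0,0,0]
    - [0,0,0]
  dp:
    - [-0.0007,0,-0.0004]
    - [0.0006,-0.0001,-0.0026]
    - [0.0018,-0.0002,-0.0047]
    - [0.0018,-0.0002,-0.0047]
  claw: [0.008,0.008,0.008,0.008]

```text
t: 15.7
ee_pos: [638.1, 67.1, 78.7]
tool_rot: [0.965, -0.021, 0.26, 0.006]
contact_force: [-2.7, 0.2, 3.4]
finger_gap: 12.9
```

```bash
python3 look.py 14;python3 -c "
from ov import *
ov('14',[645.8,66.7,65.6],-2.6,(200,20,430,280),2.3,'pics/ov14.png')
im=cv2.imread('pics/wrist14.png')[180:430,260:390]
cv2.imwrite('pics/w14z.png',cv2.resize(im[:130],None,fx=6,fy=4.6,interpolation=cv2.INTER_CUBIC))
"
```

```text
[ 0.13   0.399  2.028 -0.42   0.214  0.561] [638.   67.   78.8] [-2.3  0.7  3.7] 15.85
dp mm [-40.    1.8  63.2] rotvec [ 0.   0.1 -0.1] mag 0.2
head in slot [-0.1  0.  -4.7] axis [[1.0, 0.002, 0.002], [0.002, -1.0, 0.001], [0.002, -0.001, -1.0]]
```

View pics/w14z.png

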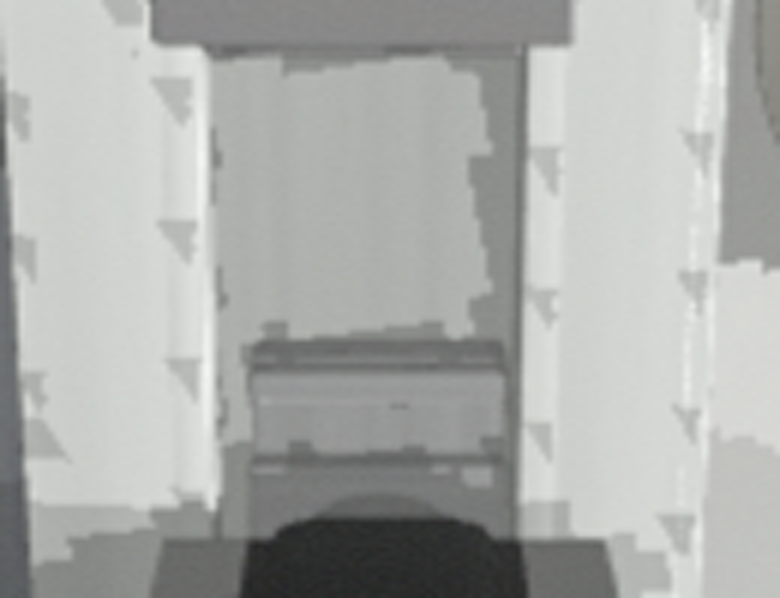

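Call:
servo_tool:
  turn:
    - [0,0,0]
    - [0,0,0]
    - [0,0,0]
  dp:
    - [0.001,-0.0001,-0.0024]
    - [0.0021,-0.0001,-0.0045]
    - [0.0021,-0.0001,-0.0045]
  claw: [0.008,0.008,0.008]

```text
t: 16.23
ee_pos: [640.0, 67.0, 75.3]
tool_rot: [0.965, -0.021, 0.26, 0.006]
contact_force: [-8.7, -0.3, 12.8]
finger_gap: 13.1
```

```bash
python3 look.py 15;python3 -c "
from ov import *
F,_=frame(np.pi/6,np.radians(-2.6),0)
from workcell import manip
s=manip.read_state();print('F in slot',F.T@s['contact_force'])
ov('15',[645.8,66.7,65.6],-2.6,(200,20,430,280),2.3,'pics/ov15.png')
im=cv2.imread('pics/wrist15.png')[180:430,260:390]
cv2.imwrite('pics/w15z.png',cv2.resize(im[:130],None,fx=6,fy=4.6,interpolation=cv2.INTER_CUBIC))
"
```

```text
[ 0.129  0.407  2.028 -0.437  0.206  0.578] [640.   67.   75.3] [-8.4 -1.2 13.4] 16.375
dp mm [-42.    1.9  66.6] rotvec [ 0.   0.2 -0.1] mag 0.2
F in slot [-0.51056416 -1.59387409 15.77841091]
head in slot [-0.1  0.  -8.7] axis [[1.0, 0.002, 0.003], [0.002, -1.0, 0.001], [0.003, -0.001, -1.0]]
```

View pics/w15z.png

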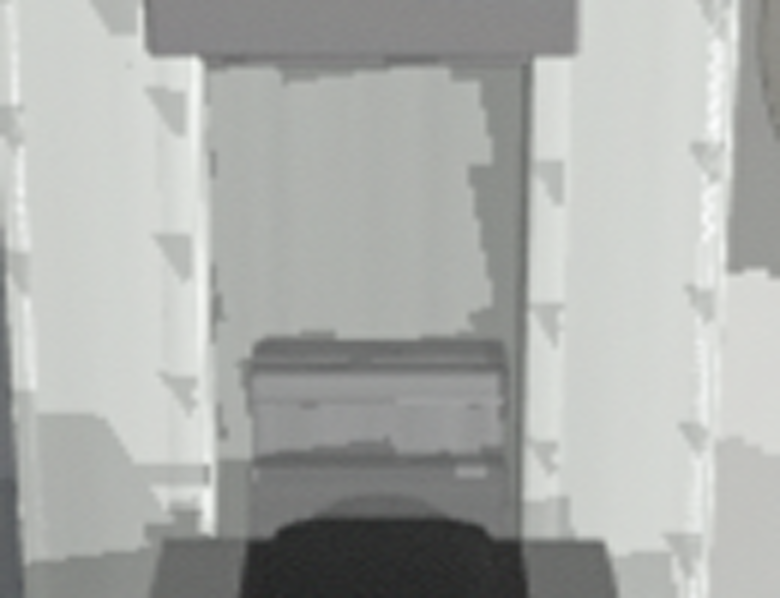

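Call:
servo_tool:
  turn:
    - [0,0,0]
    - [-4.5,0.2,7.8]
    - [-9,0.4,15.6]
    - [-13.5,0.6,23.4]
    - [-18,0.8,31.2]
  dp:
    - [-0.001,0,0.0011]
    - [-0.001,0,0.0011]
    - [-0.001,0,0.0011]
    - [-0.001,0,0.0011]
    - [-0.001,0,0.0011]
  claw: [0.008,0.008,0.008,0.008,0.008]

```text
t: 17.0
ee_pos: [638.5, 66.8, 74.9]
tool_rot: [0.924, 0.281, 0.244, 0.086]
contact_force: [-4.3, 0.4, 5.7]
finger_gap: 12.9
```

```bash
cat > st.py <<'E'
from go import *
from workcell import manip
F,_=frame(np.pi/6,np.radians(-2.6),0)
s=manip.read_state();T=R.from_quat(s["tool_rot"]).as_matrix()
print('F in slot',(F.T@s['contact_force']).round(1),'torque',(F.T@s["wrist_torque"]).round(2))
A=F.T@T;hd=F.T@(s["ee_pos"]+20*T[:,2]-np.array([645.8,66.7,65.6]))
print("head",hd.round(1),"jaw",np.degrees(np.arctan2(A[1,0],A[0,0])).round(1),"axis",A[:,2].round(3),"q",s["q"].round(2),s["t"])
E
python3 st.py
```

```text
F in slot [-0.9  0.2  7.1] torque [-0.06  0.41 -0.02]
head [-1.7 -0.2 -8.3] jaw 36.5 axis [ 0.     0.001 -1.   ] q [ 0.13  0.41  2.03 -0.43  0.21 -0.06] 17.0
```

Call:
servo_tool:
  turn:
    - [-5,0.2,8.7]
    - [-10,0.4,17.3]
    - [-15,0.7,26]
    - [-20,0.9,34.6]
    - [-25,1.1,43.3]
  dp:
    - [0.0005,0,0.0002]
    - [0.0005,0,0.0002]
    - [0.0005,0,0.0002]
    - [0.0005,0,0.0002]
    - [0.0005,0,0.0002]
  claw: [0.008,0.008,0.008,0.008,0.008]

```text
t: 17.62
ee_pos: [638.1, 66.4, 74.5]
tool_rot: [0.719, 0.646, 0.184, 0.181]
contact_force: [-4.2, -1.2, 5.6]
finger_gap: 12.6
```

```bash
python3 st.py
```

```text
F in slot [-0.8 -1.4  6.9] torque [-0.23  0.54  0.01]
head [-2.2 -0.6 -8.5] jaw 86.5 axis [-0.002 -0.    -1.   ] q [ 0.13  0.41  2.03 -0.43  0.21 -0.94] 17.625
```

Call:
servo_tool:
  turn:
    - [-1.8,0.1,3]
    - [-1.8,0.1,3]
  dp:
    - [0.0005,0,0.0002]
    - [0.0005,0,0.0002]
  claw: [0.008,0.008]

```text
t: 17.88
ee_pos: [638.5, 66.4, 74.6]
tool_rot: [0.701, 0.666, 0.178, 0.186]
contact_force: [-5.2, -2.5, 5.0]
finger_gap: 12.7
```

```bash
python3 st.py; python3 look.py 16 nut_tab nut_head
```

```text
F in slot [-1.9 -2.8  6.9] torque [-0.19  0.61 -0.01]
head [-1.9 -0.6 -8.6] jaw 89.7 axis [-0.003 -0.001 -1.   ] q [ 0.13  0.41  2.03 -0.43  0.21 -0.99] 17.875
wrist nut_tab [([632.3, 63.6, 89.2], 0.96)]
wrist nut_head [([651.4, 66.1, 55.3], 0.65)]
scene nut_tab [([627.9, 66.2, 90.4], 0.52)]
scene nut_head [([653.8, 63.3, 58.9], 0.6)]
side nut_tab [([632.2, 62.0, 86.1], 0.47), ([768.7, -161.2, -4.5], 0.36)]
side nut_head [([654.2, 64.6, 58.5], 0.53)]
[ 0.129  0.406  2.028 -0.43   0.212 -0.992] [638.5  66.4  74.6] [-5.5 -0.6  5.1] 18.325
dp mm [-40.4   2.4  67.4] rotvec [ 44.7  -2.2 -77.7] mag 89.7
```

View pics/wrist16.png

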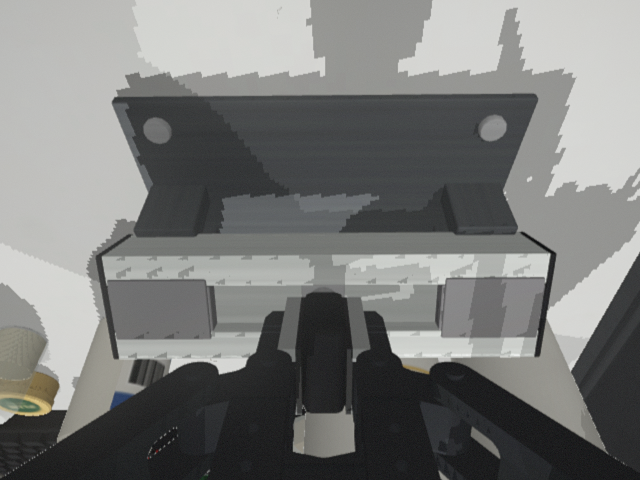

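View pics/side16z.png

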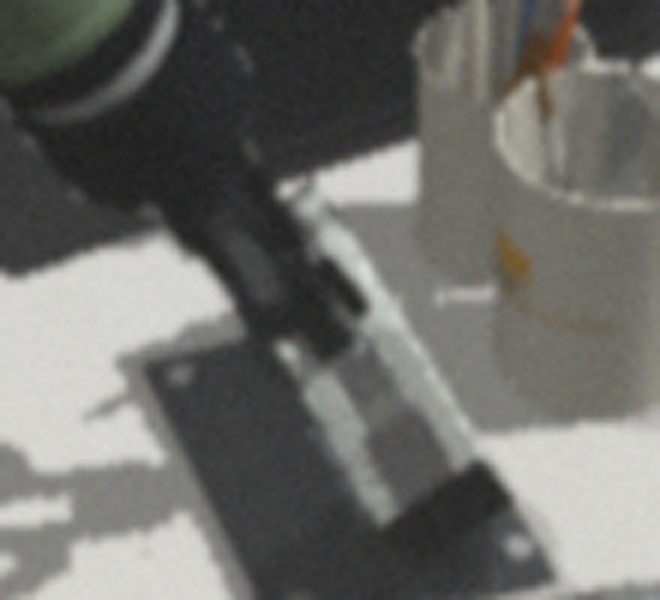

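```bash
python3 -c "
from ov import *
ov('16',[645.8,66.7,65.6],-2.6,(90,220,570,370),1.6,'pics/ov16.png')"
```

```text
head in slot [-1.9 -0.6 -8.6] axis [[0.006, 1.0, -0.003], [1.0, -0.006, -0.001], [-0.001, -0.003, -1.0]]
```

View pics/ov16.png

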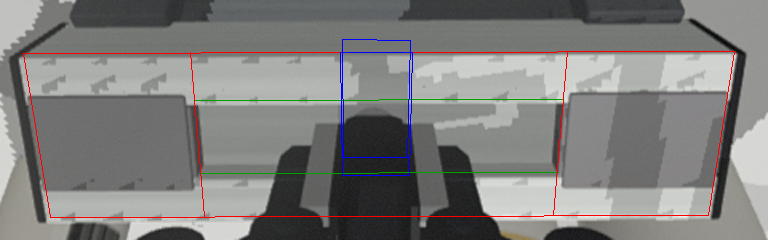

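```bash
python3 -c "
from ov import *
F,_=frame(np.pi/6,np.radians(-2.6),0)
M=np.array([645.8,66.7,65.6])+F@np.array([0,-0.5,3.3])
print(M)
ov('16',M,-2.6,(90,220,570,370),1.6,'pics/ov16b.png')
M=np.array([645.8,66.7,65.6])+F@np.array([-1.5,-0.5,4.])
ov('16',M,-2.6,(90,220,570,370),1.6,'pics/ov16c.png')
a=cv2.imread('pics/ov16b.png');b=cv2.imread('pics/ov16c.png');cv2.imwrite('pics/ov16d.png',np.vstack([a,b]))"
```

```text
[644.12901707  66.27536365  68.45788383]
head in slot [ -1.9  -0.1 -11.9] axis [[0.006, 1.0, -0.003], [1.0, -0.006, -0.001], [-0.001, -0.003, -1.0]]
head in slot [ -0.4  -0.1 -12.6] axis [[0.006, 1.0, -0.003], [1.0, -0.006, -0.001], [-0.001, -0.003, -1.0]]
```

View pics/ov16d.png

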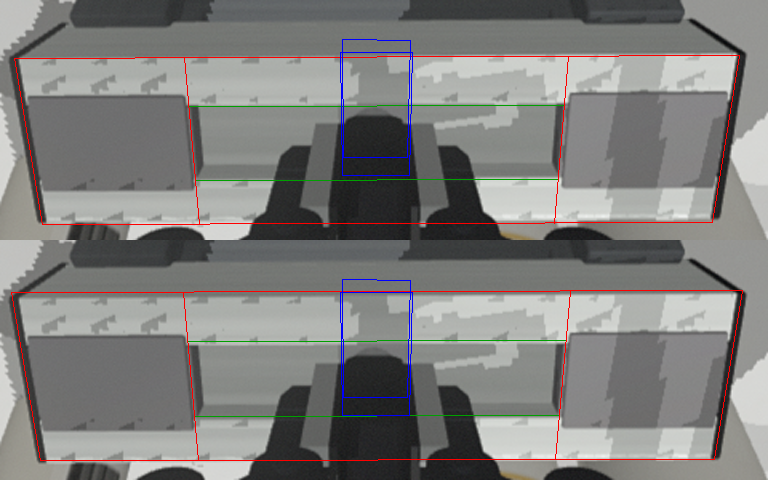

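Call:
servo_tool:
  turn:
    - [0,0,0]
    - [0,0,0]
    - [0,0,0]
    - [0,0,0]
  dp:
    - [-0.001,0,0.0017]
    - [-0.002,0.0001,0.0035]
    - [-0.0025,0.0001,0.0043]
    - [-0.0025,0.0001,0.0043]
  claw: [0.008,0.008,0.008,0.008]

```text
t: 18.82
ee_pos: [636.4, 66.6, 78.3]
tool_rot: [0.701, 0.665, 0.178, 0.186]
contact_force: [-1.3, -2.3, -3.8]
finger_gap: 13.0
```

```bash
python3 st.py
```

```text
F in slot [-2.9 -2.3 -2.7] torque [-0.38  0.88 -0.01]
head [-1.8 -0.6 -4.3] jaw 89.7 axis [-0.003 -0.001 -1.   ] q [ 0.13  0.4   2.03 -0.42  0.22 -1.01] 18.825
```

Call:
servo_tool:
  turn:
    - [0,0,0]
    - [0,0,0]
    - [0,0,0]
  dp:
    - [0.0005,0,-0.0009]
    - [-0.0004,0,-0.0014]
    - [-0.0004,0,-0.0014]
  claw: [0.008,0.008,0.008]

```text
t: 19.2
ee_pos: [636.8, 66.8, 78.4]
tool_rot: [0.7, 0.665, 0.179, 0.187]
contact_force: [-4.0, -2.9, 0.7]
finger_gap: 12.8
```

```bash
python3 st.py
```

```text
F in slot [-3.  -3.1  2.6] torque [-0.48  0.79 -0.04]
head [-1.4 -0.3 -4.4] jaw 89.7 axis [ 0. -0. -1.] q [ 0.13  0.4   2.03 -0.42  0.21 -1.  ] 19.2
```

Call:
servo_tool:
  turn:
    - [0,0,0]
    - [0,0,0]
    - [0,0,0]
  dp:
    - [-0.0005,0,0.0009]
    - [-0.001,0,0.0017]
    - [-0.001,0,0.0017]
  claw: [0.008,0.008,0.008]

```text
t: 19.58
ee_pos: [636.5, 66.8, 78.7]
tool_rot: [0.7, 0.665, 0.179, 0.186]
contact_force: [7.6, -3.1, -11.8]
finger_gap: 13.1
```

```bash
python3 st.py
```

```text
F in slot [  0.8  -2.8 -14.1] torque [-0.59  0.17  0.02]
head [-1.5 -0.3 -4. ] jaw 89.7 axis [-0.001 -0.    -1.   ] q [ 0.13  0.4   2.03 -0.42  0.22 -1.  ] 19.575
```

Call:
servo_tool:
  turn:
    - [0,0,0]
    - [0,0,0]
  dp:
    - [0.0016,-0.0001,-0.0028]
    - [0.0016,-0.0001,-0.0028]
  claw: [0.008,0.008]

```text
t: 19.82
ee_pos: [637.4, 66.8, 77.3]
tool_rot: [0.7, 0.665, 0.179, 0.187]
contact_force: [-4.9, -2.6, 2.3]
finger_gap: 12.9
```

```bash
python3 st.py
```

```text
F in slot [-3.  -2.8  4.4] torque [-0.52  0.81  0.  ]
head [-1.4 -0.3 -5.6] jaw 89.7 axis [ 0. -0. -1.] q [ 0.13  0.4   2.03 -0.43  0.21 -0.99] 19.825
```

Call:
servo_tool:
  turn:
    - [0,0,0]
    - [0,0,0]
  dp:
    - [-0.0013,0,-0.0008]
    - [-0.0013,0,-0.0008]
  claw: [0.008,0.008]

```text
t: 20.08
ee_pos: [637.0, 67.0, 77.6]
tool_rot: [0.7, 0.665, 0.181, 0.187]
contact_force: [-2.7, -3.5, 4.5]
finger_gap: 12.9
```

```bash
python3 st.py
```

```text
F in slot [ 0.1 -3.7  5.1] torque [-0.51  0.29 -0.02]
head [-1.6 -0.  -5.2] jaw 89.7 axis [ 0.003  0.001 -1.   ] q [ 0.13  0.4   2.03 -0.43  0.21 -0.99] 20.075
```

Call:
servo_tool:
  turn:
    - [0,0,0]
    - [0,0,0]
  dp:
    - [-0.0013,0,-0.0008]
    - [-0.0013,0,-0.0008]
  claw: [0.008,0.008]

```text
t: 20.32
ee_pos: [636.6, 67.4, 77.2]
tool_rot: [0.7, 0.665, 0.181, 0.188]
contact_force: [-1.7, -2.0, 5.5]
finger_gap: 12.7
```

```bash
python3 st.py
```

```text
F in slot [ 1.4 -2.1  5.6] torque [-0.42 -0.11 -0.02]
head [-2.2  0.4 -5.4] jaw 89.7 axis [ 0.005  0.002 -1.   ] q [ 0.13  0.4   2.04 -0.44  0.2  -0.98] 20.325
```

Call:
servo_tool:
  turn:
    - [0,0,0]
    - [0,0,0]
    - [0,0,0]
  dp:
    - [-0.0008,0,0.0013]
    - [-0.0016,0,0.0027]
    - [-0.002,0,0.0035]
  claw: [0.008,0.008,0.008]

```text
t: 20.7
ee_pos: [633.7, 67.4, 79.9]
tool_rot: [0.7, 0.665, 0.181, 0.187]
contact_force: [-0.4, 0.5, 3.6]
finger_gap: 13.1
```

```bash
python3 st.py; python3 look.py 17; python3 -c "
from ov import *
F,_=frame(np.pi/6,np.radians(-2.6),0)
M=np.array([645.8,66.7,65.6])+F@np.array([-1.5,-0.5,4.])
ov('17',M,-2.6,(90,220,570,420),1.6,'pics/ov17.png')"
```

```text
F in slot [1.4 0.5 3.4] torque [ 0.17 -0.1   0.03]
head [-3.3  0.2 -1.6] jaw 89.7 axis [ 0.002  0.001 -1.   ] q [ 0.13  0.39  2.04 -0.43  0.21 -0.99] 20.7
[ 0.131  0.392  2.038 -0.429  0.212 -0.991] [633.1  67.2  79.3] [-0.1  0.5  3.8] 20.85
dp mm [-35.1   1.7  62.6] rotvec [ 44.8  -2.  -77.7] mag 89.7
head in slot [-2.6  0.4 -5.8] axis [[0.006, 1.0, 0.001], [1.0, -0.006, 0.0], [0.0, 0.001, -1.0]]
```

View pics/ov17.png

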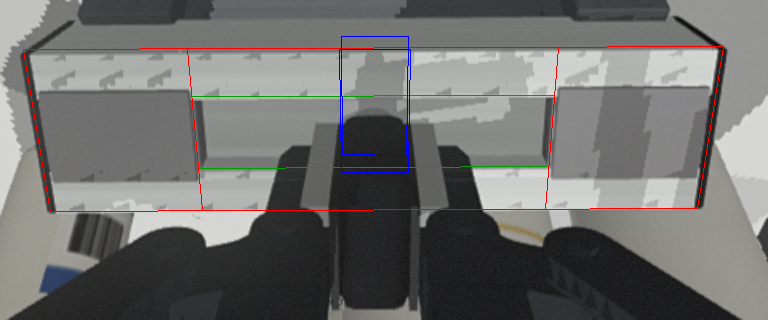

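Call:
servo_tool:
  turn:
    - [0,0,0]
    - [0,0,0]
    - [0,0,0]
  dp:
    - [-0.0005,0,0.0009]
    - [-0.001,0,0.0017]
    - [-0.001,0,0.0017]
  claw: [0.008,0.008,0.008]

```text
t: 21.22
ee_pos: [631.9, 66.9, 80.2]
tool_rot: [0.7, 0.665, 0.179, 0.186]
contact_force: [3.2, 1.2, -3.1]
finger_gap: 12.5
```

```bash
python3 st.py
```

```text
F in slot [ 1.2  1.3 -4.3] torque [ 0.31 -0.19  0.05]
head [-4.7 -0.4 -0.4] jaw 89.7 axis [-0.  0. -1.] q [ 0.13  0.39  2.04 -0.42  0.22 -1.  ] 21.225
```

Call:
servo_tool:
  turn:
    - [0,0,0]
    - [0,0,0]
    - [0,0,0]
    - [0,0,0]
  dp:
    - [0.0002,0,-0.0004]
    - [0.0002,0,-0.0004]
    - [0.0002,0,-0.0004]
    - [0.0002,0,-0.0004]
  claw: [0.014,0.022,0.03,0.034]

```text
t: 21.72
ee_pos: [631.7, 66.8, 80.2]
tool_rot: [0.7, 0.665, 0.179, 0.187]
contact_force: [0.4, -0.2, -0.1]
finger_gap: 34.2
```

```bash
python3 st.py; python3 look.py 18 nut_tab nut_head; python3 -c "
from ov import *
F,_=frame(np.pi/6,np.radians(-2.6),0)
M=np.array([645.8,66.7,65.6])+F@np.array([-1.5,-0.5,4.])
ov('18',M,-2.6,(90,220,570,420),1.6,'pics/ov18.png')"
```

```text
F in slot [ 0.3 -0.2 -0.3] torque [ 0.06  0.28 -0.04]
head [-4.9 -0.6 -0.3] jaw 89.7 axis [-0. -0. -1.] q [ 0.13  0.39  2.04 -0.42  0.22 -1.  ] 21.725
wrist nut_tab [([624.0, 61.6, 94.5], 0.58)]
wrist nut_head [([644.1, 65.2, 61.2], 0.57)]
scene nut_tab [([625.8, 66.8, 94.0], 0.43)]
scene nut_head [([645.9, 67.0, 62.5], 0.41)]
side nut_tab [([623.0, 60.6, 94.4], 0.45)]
side nut_head [([649.1, 67.0, 63.1], 0.65), ([382.3, 196.4, -0.1], 0.26)]
[ 0.131  0.39   2.038 -0.425  0.215 -0.995] [632.1  66.8  80.4] [0.1 0.6 0.2] 22.175
dp mm [-34.    2.   61.6] rotvec [ 44.8  -2.  -77.6] mag 89.7
head in slot [-3.   0.  -4.3] axis [[0.006, 1.0, 0.0], [1.0, -0.006, -0.0], [-0.0, 0.0, -1.0]]
```

View pics/ov18.png

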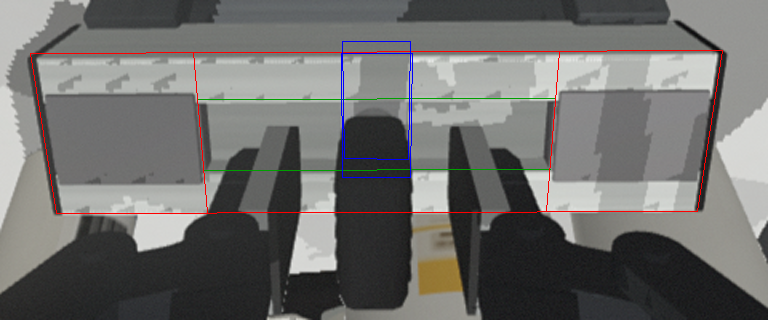

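View pics/side18z.png

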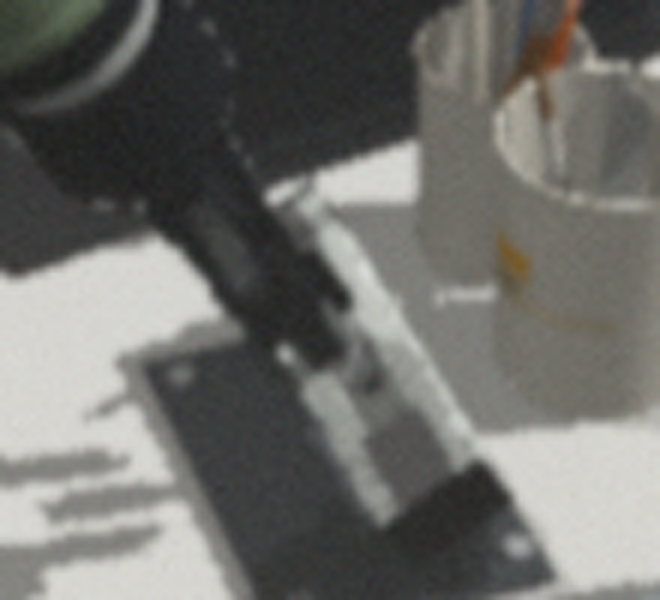

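Call:
servo_tool:
  turn:
    - [0,0,0]
    - [0,0,0]
    - [0,0,0]
    - [0,0,0]
  dp:
    - [-0.01,0.0005,0.0173]
    - [-0.03,0.0014,0.052]
    - [-0.05,0.0023,0.0866]
    - [-0.065,0.003,0.1126]
  claw: [0.036,0.04,0.04,0.04]

```text
t: 22.68
ee_pos: [566.5, 69.9, 194.5]
tool_rot: [0.7, 0.665, 0.18, 0.187]
contact_force: [-0.1, 0.2, -0.0]
finger_gap: 39.9
```

```bash
python3 look.py 19 nut_tab nut_head
```

```text
wrist nut_tab [([624.6, 61.2, 94.4], 0.61)]
wrist nut_head [([644.3, 67.4, 61.9], 0.57)]
scene nut_tab [([624.6, 67.0, 92.9], 0.48)]
scene nut_head [([642.9, 63.5, 63.1], 0.53)]
side nut_tab [([384.5, 191.2, -5.5], 0.55), ([626.2, 62.5, 95.7], 0.5)]
side nut_head [([647.3, 67.1, 63.6], 0.65)]
[ 0.159  0.148  2.029 -0.229  0.463 -1.182] [567.   69.7 191.5] [-1.2  0.  -0.8] 23.125
dp mm [ 31.1  -0.9 -49.5] rotvec [ 44.7  -2.2 -77.7] mag 89.7
```

View pics/wrist19.png

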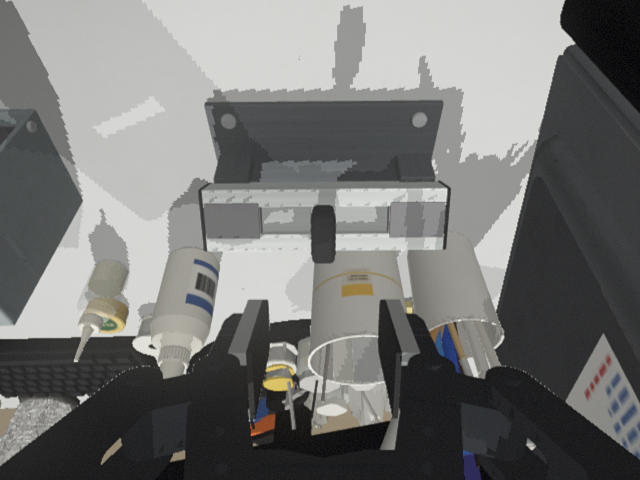

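View pics/scene19z.png

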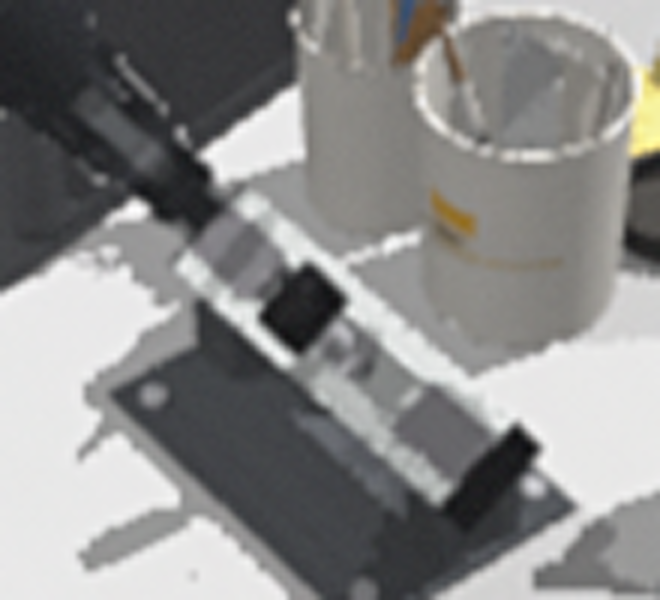

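View pics/side19z.png

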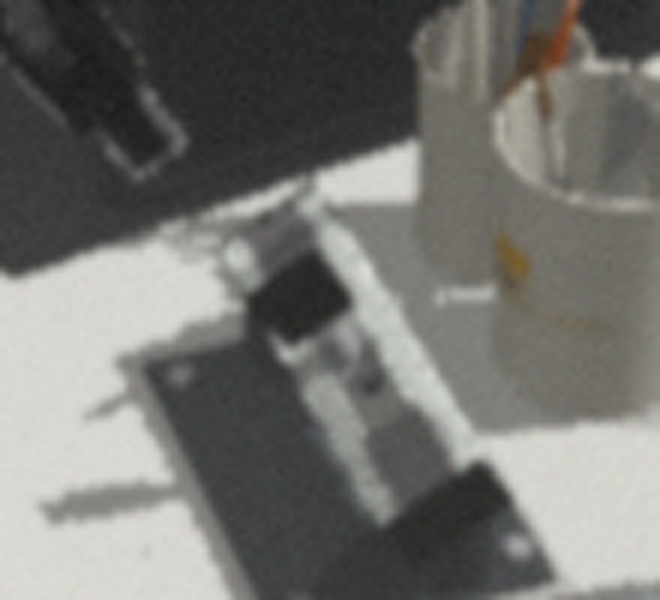

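Run:
```python
from go import *
import h,cv2
z=np.load("l19.npz")
F,_=frame(np.pi/6,np.radians(-2.6),0)
M=np.array([645.8,66.7,65.6])+F@np.array([-1.5,-0.5,4.])
out=[]
for n,cr,fx in (("wrist",(190,170,460,270),2.9),("scene",None,6),("side",None,6)):
    w=z[n];c=(w[:3],w[3:7],*w[7:]);im=cv2.imread(f"pics/{n}19.png")
    if cr is None:
        e=h.proj(c,[[635,67,80]])[0].astype(int);cr=(e[0]-32,e[1]-22,e[0]+33,e[1]+23)
    x0,y0,x1,y1=cr;im=cv2.resize(im[y0:y1,x0:x1],None,fx=fx,fy=fx,interpolation=cv2.INTER_CUBIC)
    def L(a,b,col):
        uv=(h.proj(c,[M+F@np.array(a),M+F@np.array(b)])-[x0,y0])*fx;cv2.line(im,tuple(int(v) for v in uv[0]),tuple(int(v) for v in uv[1]),col,1)
    for x in (-22.5,22.5): L((x,-85,0),(x,85,0),(0,0,255))
    for x in (-10,10): L((x,-45,0),(x,45,0),(0,160,0))
    P=[(a,b,d) for a in (-16,16) for b in (-7,7) for d in (20,48)]
    for i in range(8):
        for k in (1,2,4):
            if i^k>i: L(P[i],P[i^k],(255,0,0))
    cv2.imwrite(f"pics/o19{n}.png",im)
a=cv2.imread("pics/o19scene.png");b=cv2.imread("pics/o19side.png");cv2.imwrite("pics/o19ss.png",np.hstack([a,b]))
```

```text
(no output)
```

View pics/o19wrist.png

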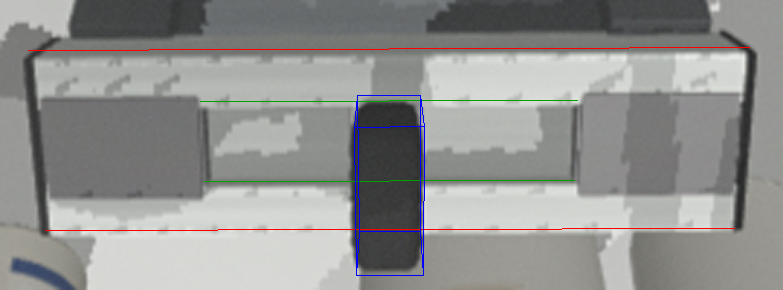

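View pics/o19ss.png

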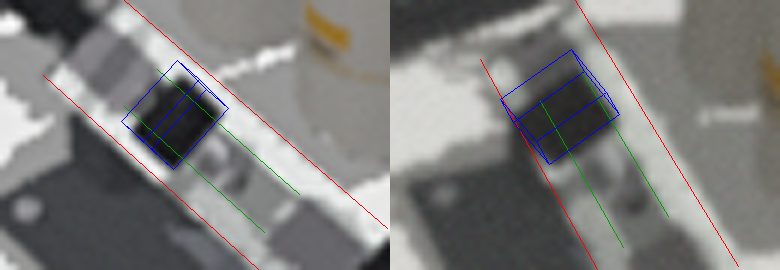

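Run:
```python
from workcell import manip
s=manip.read_state();print(abs(s["dq"]).max(),s["contact_force"],s["t"]);print(manip.close_job())
```

```text
0.004942509974908365 [-1.21013312  0.00608778 -0.78970769] 23.125
the job is handed in; nothing more can be done
None
```

I tilted the bin forward to its stop and took out the nut. I put it lengthwise through the slot, pressed it in until it felt firm, turned it 90° and let it spring back. I then released it and backed about 130 mm away. The job was handed in at about 23 s; it reports no verdict.

**Final position:** In the wrist picture, a model of the nut caught crosswise lines up with it: square to the face, centred on the slot, head about 4 mm below the face. The scene and side pictures agree more roughly. I saw no movement after letting go, and the force was near zero.

**First catch attempt failed:** The head came up against the underside of the lips, missing its grooves. I pressed it back in, shifted it about 3 mm down the slope and tried again. It rose to about 4 mm and held against a small pull.

**Readings that disagreed:** My first estimate of the strut face was about 4 mm too low. I corrected it from the firm contact and the wrist picture. The arm's own readings also put the nut 3–5 mm off the slot centre line, probably because the nut sat off-centre in the grip. I trusted the pictures and the catch instead.

**Bystanders:** I never moved close to the bottles or the tape roll. The two bottles stood upright in the last pictures; I did not measure any of the three positions again.

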